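# Punch and nest the cable channels for the media cabinet

### The job

Get the aluminium cable channels ready for screwing into the media cabinet. Taking the sloping-sided channels one at a time from the longest to the shortest, slide each under the bench punch until its drawn cross is exactly below the point and push the punch cap fully down, and nest the punched ones upright and centred on one another in one stack lying lengthways in the middle of the cork mat, longest at the bottom. The channel with upright sides will not nest: lay it flat in the steel box, open side up and unpunched, and leave everything else on the cabinet top where it is.

Things in the scene. Friction and masses are not known exactly. Their poses are not given: they have to be found in the camera images.
- tray_long_c (a point): centre (10 mm above the underside) of the longest sloping-sided cable channel: plain aluminium open trough 170 mm long (x axis), 55 mm wide over its lips, 20 mm high; a 3 mm lip runs along each top edge (17 to 20 mm up) and the lips' outer edges can be pinched from above anywhere along. About 161 g. May be absent. Nested in another sloping channel it sits about 5 mm higher than that one
- tray_long_mark (a point): the drawn black cross (14 mm) on the floor of that channel: on the centre line, 20 mm from its +x end, 65 mm from its centre; this point is 3 mm above the underside
- tray_long: the same longest channel, origin at the centre of its underside; floor 20 mm wide and 3 mm thick, sides splayed outward at 55 degrees to the floor; z axis up when it lies open side up
- tray_mid_c (a point): centre (10 mm above the underside) of the middle sloping-sided cable channel: plain aluminium open trough 145 mm long (x axis), 55 mm wide over its lips, 20 mm high; a 3 mm lip runs along each top edge (17 to 20 mm up) and the lips' outer edges can be pinched from above anywhere along. About 137 g. May be absent. Nested in another sloping channel it sits about 5 mm higher than that one
- tray_mid_mark (a point): the drawn black cross (14 mm) on the floor of that channel: on the centre line, 20 mm from its +x end, 52 mm from its centre; this point is 3 mm above the underside
- tray_mid: the same middle channel, origin at the centre of its underside; floor 20 mm wide and 3 mm thick, sides splayed outward at 55 degrees to the floor; z axis up when it lies open side up
- tray_short_c (a point): centre (10 mm above the underside) of the shortest sloping-sided cable channel: plain aluminium open trough 120 mm long (x axis), 55 mm wide over its lips, 20 mm high; a 3 mm lip runs along each top edge (17 to 20 mm up) and the lips' outer edges can be pinched from above anywhere along. About 114 g. May be absent. Nested in another sloping channel it sits about 5 mm higher than that one
- tray_short_mark (a point): the drawn black cross (14 mm) on the floor of that channel: on the centre line, 20 mm from its +x end, 40 mm from its centre; this point is 3 mm above the underside
- tray_short: the same shortest channel, origin at the centre of its underside; floor 20 mm wide and 3 mm thick, sides splayed outward at 55 degrees to the floor; z axis up when it lies open side up
- tray_odd_c (a point): centre (10 mm above the underside) of the odd channel with upright sides, which nests with none of the others: aluminium, 135 mm long (x axis), 55 mm wide over the lips, 20 mm high, floor 43 mm wide, upright 3 mm walls, lips 3 mm thick; about 130 g. It carries a cross as well
- tray_odd_mark (a point): the cross on the odd channel, 20 mm from its +x end
- tray_odd: the odd channel, origin at the centre of its underside
- punch_tip (a point): point of the bench punch, moves only up and down. At rest 20 mm above the table, 11 mm above the floor of a channel lying on the 6 mm base plate but lower than the lips, so a channel must be slid in endways, along the y axis of this frame. In this frame the base plate spans y -170 to 50 mm, x -50 to 50 mm (foot of the post: to 125 mm, 90 mm wide)
- punch_stand: the fixed bench punch, origin on the table below the point, same axes as the point. Its arm (22 mm wide, 78 to 98 mm above the table; sleeve of 12 mm radius, 68 to 102 mm up) reaches over from a 30 mm wide post at x 80 to 110 mm, the far side from the robot
- punch_head (a point): middle of the top of the punch's round black press cap (32 mm across), straight above the tip, 137 mm above the table at rest
- plunger (a joint): how far the punch has been pressed down, m: 0 at rest, 0.011 to 0.012 with the point on the floor of a channel on the base plate, stop at 0.013. A spring returns it; it takes about 2 N to start and 6 N to push fully down
- mat_top (a point): middle of the top of the cork mat, 240 mm (x axis) by 110 mm, 2 mm thick, fixed to the table; the stack goes here, lengthways
- steel_box_in (a point): middle of the inner floor of the low open steel box, 180 mm (x axis) by 130 mm outside, walls 3 mm thick and 28 mm high, inner floor 3 mm above the table; it is fixed
- pad_near_c (a point): centre of a bystander: white game controller on the robot's side of the channels, 140 x 100 x 34 mm
- pad_far_c (a point): centre of a bystander: second white game controller, beyond the channels
- bowl_c (a point): centre of a bystander: ceramic bowl, 120 mm across, 50 mm high
- figurine_c (a point): centre of a bystander: turned wooden figurine, 44 mm across the foot, 82 mm high
- remote_c (a point): centre of a bystander: black remote control, 150 x 42 x 18 mm
Things that resemble listed ones, but are neither listed nor needed, are in the scene too. Leave any yellow look-alike of the tray_mid alone. What is shaped like the tray_odd but purple is not meant.

How it is judged:
On the way, in this order (a step that is already met when the one before it is completed fails the run):
1. the punch is pressed down on the longest channel's cross (if that channel is there): tip within 4 mm of the cross sideways and 2 mm in height, the channel lying on the base plate (horizontal distance between tray_long_mark and punch_tip below 0.004 m and z of tray_long_mark in the frame of punch_tip above -0.002 m and height (world z) of tray_long_mark below 0.0115 m), for 0.1 s.
2. the punch is pressed down on the middle channel's cross (if that channel is there): tip within 4 mm of the cross sideways and 2 mm in height, the channel lying on the base plate (horizontal distance between tray_mid_mark and punch_tip below 0.004 m and z of tray_mid_mark in the frame of punch_tip above -0.002 m and height (world z) of tray_mid_mark below 0.0115 m), for 0.1 s.
3. the punch is pressed down on the shortest channel's cross (if that channel is there): tip within 4 mm of the cross sideways and 2 mm in height, the channel lying on the base plate (horizontal distance between tray_short_mark and punch_tip below 0.004 m and z of tray_short_mark in the frame of punch_tip above -0.002 m and height (world z) of tray_short_mark below 0.0115 m), for 0.1 s.
At the end, for the whole second after the job is handed in: Sloping channels present are level on the mat, centres within 40 mm along and 25 mm across of its middle, 0.2 rad of its length, longest lowest, each next one nested (5 mm up, within 20 mm lengthways); the upright-sided one lies flat, open side up, in the steel box; all at rest (x of tray_long_c in the frame of mat_top between -0.04 and 0.04 m and y of tray_long_c in the frame of mat_top between -0.025 and 0.025 m and z of each of tray_long_c, tray_mid_c, tray_short_c in the frame of mat_top below 0.027 m and angle between each of tray_long_c, tray_mid_c, tray_short_c's own z axis and vertical below 0.12 rad and angle between the x axis of each of tray_long_c, tray_mid_c, tray_short_c and the x axis of mat_top, either way round below 0.2 rad and linear speed of each of tray_long, tray_mid, tray_short, tray_odd below 0.02 m/s and x of tray_mid_c in the frame of mat_top between -0.04 and 0.04 m and y of tray_mid_c in the frame of mat_top between -0.025 and 0.025 m and x of tray_short_c in the frame of mat_top between -0.04 and 0.04 m and y of tray_short_c in the frame of mat_top between -0.025 and 0.025 m and x of tray_mid_c in the frame of tray_long_c between -0.02 and 0.02 m and y of tray_mid_c in the frame of tray_long_c between -0.006 and 0.006 m and z of tray_mid_c in the frame of tray_long_c between 0.003 and 0.009 m and angle between the x axis of tray_mid_c and the x axis of tray_long_c, either way round below 0.12 rad and ((x of tray_short_c in the frame of tray_mid_c between -0.02 and 0.02 m and y of tray_short_c in the frame of tray_mid_c between -0.006 and 0.006 m and z of tray_short_c in the frame of tray_mid_c between 0.003 and 0.009 m and angle between the x axis of tray_short_c and the x axis of tray_mid_c, either way round below 0.12 rad) or (x of tray_short_c in the frame of tray_long_c between -0.02 and 0.02 m and y of tray_short_c in the frame of tray_long_c between -0.006 and 0.006 m and z of tray_short_c in the frame of tray_long_c between 0.003 and 0.009 m and angle between the x axis of tray_short_c and the x axis of tray_long_c, either way round below 0.12 rad)) and x of tray_short_c in the frame of tray_long_c between -0.04 and 0.04 m and y of tray_short_c in the frame of tray_long_c between -0.01 and 0.01 m and z of tray_short_c in the frame of tray_long_c between 0.003 and 0.016 m and x of tray_odd_c in the frame of steel_box_in between -0.085 and 0.085 m and y of tray_odd_c in the frame of steel_box_in between -0.06 and 0.06 m and z of tray_odd_c in the frame of steel_box_in below 0.02 m and angle between tray_odd_c's own z axis and vertical below 0.15 rad); the robot touches nothing.
It fails at once if the odd channel is punched (horizontal distance between tray_odd_mark and punch_tip below 0.02 m and value of joint plunger above 0.006 m).
It fails at once if a bystander (controller, bowl, figurine, remote) is moved more than 3 cm (distance of any of pad_near_c, pad_far_c, bowl_c, figurine_c, remote_c from where it was at the start of the episode above 0.03 m).
Of tray_long, tray_mid, tray_short only 2 to 3 are there at a start; the rules pass over those that are not, and their reading is None.
At some moment in a run one of tray_long, tray_mid, tray_short, tray_odd may be knocked a few centimetres aside while the robot is not near it.
Once in a run the grip may slacken for a moment while it holds something.
It also fails if it takes over 210 s, if anything falls off the work surface, if the arm or the gripper's body presses on something with over 40 N, if the wrist force passes 120 N, or if a joint passes its speed limit or range.

### The arm

A 6-joint arm with a two-finger parallel gripper is mounted at the origin on the work surface. World frame = base frame: x ahead of the robot, y to its left, z up, the work surface at z = 0. Lengths are in m, angles in rad, forces in N, time in s.
With the tool pointing down it reaches from about 0.3 to 0.875 m from the base axis. Payload 6.4 kg.
Tool frame: the origin (TCP) lies at the very end of the fingers, on their centre line; the grasp point (between the pads) lies 19 mm behind it; z points along the fingers, y is the line along which they close (so a half turn about z gives the same grasp; the last joint's range is limited). The gripper opens to 85 mm and grips with 20 to 120 N. Pads are 22 mm wide; open, the fingers measure 114 mm over their backs; the gripper's body (76 mm by 85 mm) begins 54 mm behind the grasp point. The pads swing forward as they close: fully open they stand 13 mm farther back than shut.
Start: joints at [-1.548, 0.181, 1.607, -0, 1.354, -0.206], TCP at [0.13, -0.56, 0.231] pointing down, gripper open.
Joint ranges: [-2.99, 2.99], [-0.89, 2.07], [0.3, 2.58], [-1.14, 4.28], [0, 2.63], [-3.12, 3.12]. Speed limits (rad/s): [2.57, 2.57, 3.01, 3.14, 3.14, 3.14].

### API

Orientations are given as a unit quaternion [w, x, y, z].
In Python, from bench import ctrl, camera, calibration, order, outline_of gives the robot as it stands.
- The arm moves only by the tool move_arm, never from a script. Its argument "series" is a list that holds one entry, the list of rows, each a list of 5 numbers: the opening, from 0 (shut) to 1 (fully open), then the shift along the tool's x, y, z in mm, then the turn about the tool's z in rad. A call has exactly 10 rows; each row is the pose to reach, as a shift and turn from the pose commanded when the call began, along the tool's axes at that moment; what a row does not reach only later rows make up. A row lasts 1/12 s, in which the tool goes at most 41.7 mm and 7.16 degrees, less where a joint would pass 70% of its speed; a pose out of reach is approached as far as the arm can. A call with a gripper value outside its range is refused whole. The fingers move at their own pace and stop on an object; the grip force is fixed at half the most. Time passes only in rows, so rows that repeat a pose let the fingers close, or fill a call up. It gives the time, the measured TCP pose, the force, the opening and the grip force at its end, in the units of the state.
- ctrl.get_obs(): the state, without advancing time (a new reading comes with each control period).
- camera(name): name is "scene" or "top" or "wrist"; returns (picture, depth): 420x560x3 uint8, blue, green, red; 420x560 float32, m along the optical axis (not along the pixel's ray), 0 where there is no reading.
- calibration(name): a dict with "intrinsics" (3x3 intrinsics, pixels), "rvec" (rotation vector, rad) and "tvec" (3), from world to camera coordinates, as OpenCV has them. Camera axes: x right, y down, z forward; pixel columns grow to the right and rows downward; lengths in m; the calibration is good to about 2 mm. A picture is of the moment at which its call begins: read the wrist's pose just before it. calibration takes no time and is no camera call; for the wrist camera it gives the pose at the moment of the call.
- order.hand_in(): hands the job in; it is judged then, once.
Trained networks look in the newest picture that a camera, given by its name, has taken for a name from the list of things; names that differ only in an ending like _2 or _b are one class to them, and where a whole thing is asked for, a point or a joint stands for the part that bears it (a point fixed in the world has none). Each returns a list of dicts, best first, with "conf" (0 to 1); they miss things now and then, are a little off and sometimes report something else, mostly with a low value. They report only what shows in the picture. A call takes as long as a camera call. They do not tell look-alikes from the thing itself.
- outline_of(target, camera): "region" (420x560 bool, what is visible of it) and "bbox" ([centre column, centre row, width, height] in pixels, round what is visible of it).
The state is a dict: "time_s": time; "q": joint angles; "dq": joint speeds; "joint_efforts": joint torques, N m; "eef_pos": TCP position; "eef_rot": TCP orientation; "wrist_force": force on the tool from outside, world axes, zero at the start; "torque": the same for the moment, N m; "opening": opening from 0.0 (shut) to 1.0 (fully open); "grasp_force": force on a finger pad.
Only numpy, scipy, OpenCV 4.12 (cv2) and the standard library are available. Lean on these libraries where they do the work, as an engineer would, in place of code of your own. Each camera call takes 0.05 s, during which the arm holds its last target. There are 200 camera calls.

## Working session

There is one attempt and no reset: what is moved stays moved. The work goes in short steps, Python scripts to look and compute and a tool call to move; the robot and the scene stay as the last step left them, time stands still between calls to the robot, and variables do not carry over. Pictures are saved under pics/ and viewed, at most 16 in all, crops included, and the job is handed in when it is done.

Besides the shell and the picture viewer there is one more tool, called after "Call:" by a JSON object that holds its "op" and its "data", one argument or row to a line. move_arm: Moves the arm, as the interface text tells. Its arguments: {"type":"object","properties":{"series":{"type":"array","items":{"type":"array","items":{"type":"array","items":{"type":"number"}}}}},"required":["series"]}

```bash
ls; mkdir -p pics
cat > h.py <<'E'
import numpy as np, cv2
from bench import ctrl, camera, calibration, order, outline_of
from scipy.spatial.transform import Rotation as R
def cal(n):
    c=calibration(n); return np.array(c["intrinsics"]),R.from_rotvec(np.ravel(c["rvec"])).as_matrix(),np.ravel(c["tvec"])
def cloud(n,d,c=None):
    K,M,t=c or cal(n); v,u=np.indices(d.shape)
    p=np.stack([(u-K[0,2])/K[0,0]*d,(v-K[1,2])/K[1,1]*d,d],-1)
    return (p-t)@M
def proj(n,P,c=None):
    K,M,t=c or cal(n); q=K@(M@np.asarray(P,float)+t); return q[:2]/q[2]
def ray(n,u,v,z,c=None):
    K,M,t=c or cal(n); d=M.T@np.linalg.solve(K,[u,v,1]); o=-M.T@t
    return o+d*(z-o[2])/d[2]
E
python3 - <<'E'
from h import *
o=ctrl.get_obs(); print(o)
ims=[]
for n in("scene","top"):
    p,d=camera(n); cv2.imwrite(f"pics/{n}0.png",p); np.save(f"{n}0.npy",d)
    K,M,t=cal(n); print(n,-M.T@t,K[0,0],M[2])
E
```

```text
pics
{'time_s': 0.0, 'q': array([-1.54832759e+00,  1.81546616e-01,  1.60800700e+00, -3.12406181e-05,
        1.35381700e+00, -2.06320888e-01]), 'dq': array([ 0.00030531, -0.00119457,  0.00069716, -0.0022708 ,  0.00027389,
        0.00022801]), 'joint_efforts': array([-3.90144714e-04, -4.44885314e+01, -3.51336443e+01, -2.57871915e-05,
        9.14617383e-03, -3.61332425e-06]), 'eef_pos': array([ 0.13039216, -0.55944562,  0.23038152]), 'eef_rot': array([-8.86625301e-04,  9.93463268e-01,  1.14148787e-01,  6.64186245e-05]), 'wrist_force': array([-0.21497299,  0.681308  , -0.10079917]), 'torque': array([ 0.06042998, -0.01286651,  0.07317732]), 'grasp_force': 0.0, 'opening': 0.9979806972022874}
scene [ 1.22277711 -0.67209466  0.90954733] 407.47929070731556 [-0.58445444  0.48744147 -0.64870164]
top [ 0.16719348 -0.08290904  1.82167332] 501.56480297517516 [ 0.19994579 -0.00199976 -0.97980492]
```

View pics/top0.png

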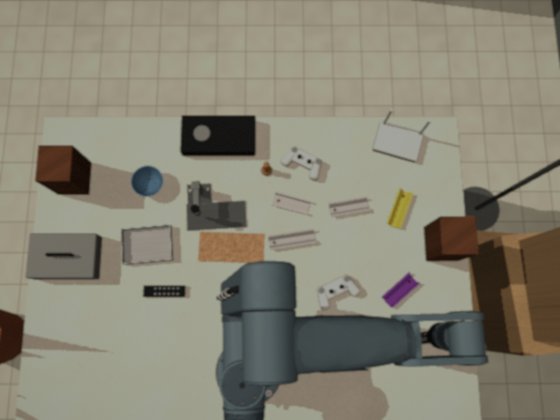

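View pics/scene0.png

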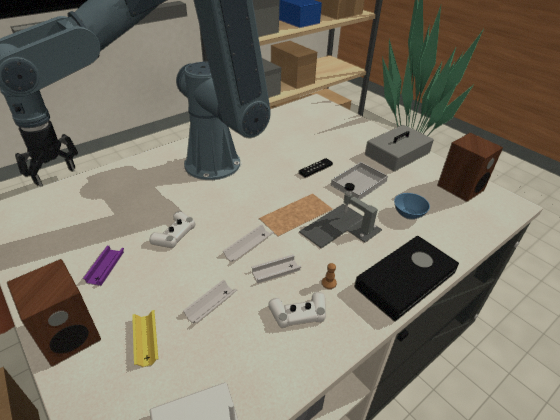

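Run:
```python
from h import *
p,d=camera("top"); P=cloud("top",d)
for t in ["tray_long","tray_mid","tray_short","tray_odd","punch_stand","punch_head","mat_top","steel_box_in","pad_near_c","pad_far_c","bowl_c","figurine_c","remote_c"]:
    for r in outline_of(t,"top")[:4]:
        m=r["region"]&(d>0); q=P[m]
        if len(q)<5: continue
        c=q.mean(0); X=q[:,:2]; rc=cv2.minAreaRect((X*1000).astype(np.float32))
        print(t,round(r["conf"],2),np.round(r["bbox"]).astype(int),"c",c.round(3),"zmax",np.percentile(q[:,2],95).round(3),"rect",np.round(rc[0]),np.round(rc[1]),round(rc[2],1))
```

```text
tray_long 0.71 [291 238  50  21] c [ 0.466 -0.157  0.011] zmax 0.024 rect [ 464. -157.] [ 56. 170.] 9.2
tray_mid 0.9 [400 206  26  40] c [ 0.579 -0.557  0.011] zmax 0.024 rect [ 580. -556.] [ 57. 149.] 66.7
tray_mid 0.69 [350 206  41  19] c [ 0.586 -0.368  0.011] zmax 0.025 rect [ 584. -371.] [ 54. 146.] 9.3
tray_mid 0.45 [294 201  38  20] c [ 0.603 -0.155  0.008] zmax 0.025 rect [ 604. -157.] [134.  66.] 75.4
tray_short 0.3 [351 208  40  21] c [ 0.587 -0.371  0.011] zmax 0.025 rect [ 585. -373.] [ 59. 149.] 7.4
tray_odd 0.7 [400 291  32  37] c [ 0.281 -0.545  0.009] zmax 0.025 rect [ 282. -545.] [ 56. 140.] 40.5
tray_odd 0.68 [290 201  37  23] c [ 0.602 -0.156  0.009] zmax 0.025 rect [ 600. -155.] [134.  58.] 74.5
tray_odd 0.31 [163 290  47  18] c [0.28  0.296 0.016] zmax 0.026 rect [282. 299.] [ 48. 152.] 0.3
tray_odd 0.3 [193 208  11  14] c [0.553 0.182 0.132] zmax 0.144 rect [566. 193.] [69. 30.] 42.5
punch_stand 0.93 [216 206  62  48] c [0.572 0.136 0.019] zmax 0.102 rect [592. 125.] [180. 223.] 2.0
punch_stand 0.18 [266 168  17  12] c [ 0.722 -0.064  0.035] zmax 0.081 rect [729
[... 542 characters left out ...]
81 [340 294  43  36] c [ 0.278 -0.312  0.033] zmax 0.044 rect [ 274. -315.] [ 85. 154.] 23.3
pad_far_c 0.74 [349 207  38  20] c [ 0.587 -0.371  0.011] zmax 0.025 rect [ 585. -372.] [ 59. 146.] 12.0
pad_far_c 0.65 [302 162  37  37] c [ 0.754 -0.202  0.033] zmax 0.044 rect [ 756. -203.] [152.  89.] 61.4
bowl_c 0.83 [147 183  34  31] c [0.683 0.378 0.023] zmax 0.05 rect [678. 372.] [116. 114.] 28.8
figurine_c 0.45 [265 169  15  12] c [ 0.722 -0.065  0.035] zmax 0.081 rect [727. -65.] [38. 40.] 17.2
figurine_c 0.34 [163 291  44  15] c [0.277 0.3   0.018] zmax 0.026 rect [277. 299.] [151.  43.] 89.8
remote_c 0.74 [163 289  43  14] c [0.278 0.3   0.018] zmax 0.026 rect [278. 300.] [149.  40.] 89.8
```

The top picture shows three bare aluminium channels: (291,238), 170 mm long and so tray_long; (350,206), 146 mm, so tray_mid; and (294,201), 134 mm, so tray_odd. The yellow channel at (400,206) and the purple one at (400,291) are look-alikes. The punch cap is at (194,209), the mat at (232,247) and the box at (148,243). There doesn't seem to be a tray_short. I'll check this and where the crosses are in one crop.

Run:
```python
import cv2,numpy as np
a=cv2.imread("pics/top0.png")[185:260,260:380]; b=cv2.imread("pics/scene0.png")[215:330,175:310]
a=cv2.resize(a,(800,500),interpolation=cv2.INTER_CUBIC)[:,:400*2]
a=cv2.resize(a,(400,250)); b=cv2.resize(b,(640,545),interpolation=cv2.INTER_CUBIC)
cv2.imwrite("pics/crop0.png",b); cv2.imwrite("pics/crop1.png",a)
```

```text
(no output)
```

View pics/crop0.png

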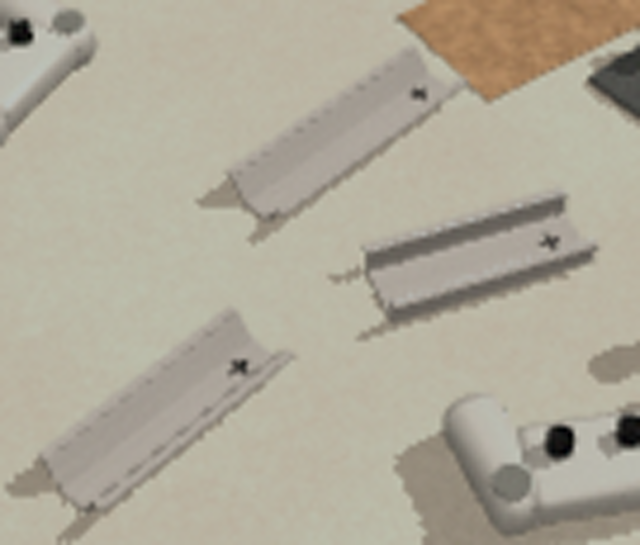

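Call:
{"op": "move_arm", "data": {
  "series": [
    [[1, 38, -9, 0, -0.12], [1, 76, -18, 0, -0.24], [1, 100, -30, 0, -0.36], [1, 140, -40, 0, -0.48], [1, 180, -50, 0, -0.6], [1, 220, -60, 0, -0.72], [1, 250, -80, 0, -0.84], [1, 280, -120, 0, -0.96], [1, 330, -180, 0, -1.08], [1, 380, -240, 0, -1.18]]
  ]
}}

```text
time_s: 1.63
eef_pos: [0.4104, -0.3109, 0.2313]
eef_rot: [0.0, 0.76, 0.65, 0.0]
wrist_force: [0.5, 0.3, 0.4]
opening: 0.999
grasp_force: 0.0
```

The crop confirms it. Long (crop 340,130) and mid (crop 160,400) have sloping sides, odd (crop 480,255) has upright sides, and all three crosses are at the +y end. Next I'll go above tray_long.

Call:
{"op": "move_arm", "data": {
  "series": [
    [[1, 35, 6, 0, -0.1], [1, 70, 12, 0, -0.2], [1, 105, 18, 0, -0.3], [1, 140, 24, 20, -0.316], [1, 161, 30, 40, -0.316], [1, 161, 30, 60, -0.316], [1, 161, 30, 60, -0.316], [1, 161, 30, 60, -0.316], [1, 161, 30, 60, -0.316], [1, 161, 30, 60, -0.316]]
  ]
}}

```text
time_s: 2.47
eef_pos: [0.466, -0.16, 0.1728]
eef_rot: [0.001, 0.651, 0.759, 0.0]
wrist_force: [-0.2, -0.8, -0.1]
opening: 1.001
grasp_force: 0.0
```

```bash
cat >> h.py <<'E'
def axes():
    o=ctrl.get_obs(); w,x,y,z=o["eef_rot"]; return o["eef_pos"],R.from_quat([x,y,z,w]).as_matrix()
def trays(cam,names,tag=None,zr=(0.012,0.035),k=3):
    """rect of the lips (z in zr) inside each outline, world"""
    p,d=camera(cam); c=cal(cam); P=cloud(cam,d,c)
    if tag: cv2.imwrite(f"pics/{tag}.png",p)
    for n in names:
        for r in outline_of(n,cam)[:k]:
            m=r["region"]&(d>0)
            q=P[m]
            rc=cv2.minAreaRect((q[:,:2]*1000).astype(np.float32))
            (cx,cy),(w,h),a=rc
            yaw=np.deg2rad(a) if w>h else np.deg2rad(a+90)
            print(n,round(r["conf"],2),"bb",np.round(r["bbox"]).astype(int),"ctr",round(cx,1),round(cy,1),"size",round(max(w,h)),round(min(w,h)),"yaw",round(yaw,3),"z",np.percentile(q[:,2],[2,98]).round(4))
    return p,d,P,c
E
python3 - <<'E'
from h import *
p,A=axes(); print(p,A.round(3).tolist())
trays("wrist",["tray_long"],"w1")
K,M,t=cal("wrist"); print(-M.T@t,M[2])
E
```

```text
[ 0.46602717 -0.15997592  0.17283512] [[-0.152, 0.988, 0.002], [0.988, 0.152, -0.001], [-0.002, 0.002, -1.0]]
tray_long 0.93 bb [275 171  76 212] ctr 463.3 -156.2 size 170 58 yaw 1.721 z [0.0013 0.0204]
[ 0.45356317 -0.08749058  0.31470434] [ 0.04661756 -0.29297835 -0.95498193]
```

View pics/w1.png

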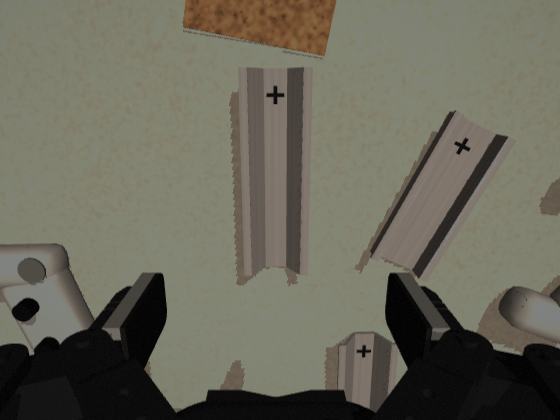

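The wrist view shows tray_long at (275,171) with its cross up at (275,95), toward +y, and odd at (450,190). Mid's front end shows at the bottom (365,350). I'll descend and grip behind the centre so the wrist camera stays clear of the punch.

Call:
{"op": "move_arm", "data": {
  "series": [
    [[1, -40, -2, 30, 0], [1, -46, -2, 65, 0], [1, -46, -2, 100, 0], [1, -46, -2, 135, 0], [1, -46, -2, 158, 0], [1, -46, -2, 168, 0], [0.4, -46, -2, 168, 0], [0.4, -46, -2, 168, 0], [0.4, -46, -2, 168, 0], [0.4, -46, -2, 168, 0]]
  ]
}}

```text
time_s: 3.4
eef_pos: [0.4722, -0.2057, 0.0058]
eef_rot: [0.002, 0.651, 0.759, 0.0]
wrist_force: [-1.1, -0.4, 3.3]
opening: 0.613
grasp_force: 62.6
```

Call:
{"op": "move_arm", "data": {
  "series": [
    [[0.4, 0, 0, 0, 0], [0.4, 0, 0, 0, 0], [0.4, 0, 0, -15, 0], [0.4, 0, 0, -40, 0], [0.4, 0, 0, -80, 0], [0.4, 0, 0, -80, 0.05], [0.4, 0, 0, -80, 0.1], [0.4, 0, 0, -80, 0.15], [0.4, 0, 0, -80, 0.15], [0.4, 0, 0, -80, 0.15]]
  ]
}}

```text
time_s: 4.23
eef_pos: [0.4707, -0.2045, 0.084]
eef_rot: [0.001, 0.705, 0.709, 0.0]
wrist_force: [0.2, 0.0, -1.9]
opening: 0.617
grasp_force: 63.3
```

Run:
```python
from h import *
p,A=axes(); print(p,A.round(4).tolist())
pp,d,P,c=trays("wrist",["tray_long"],"w2")
for s in("scene","top"):
    p,d=camera(s); P=cloud(s,d)
    r=outline_of("punch_stand",s)[0]; q=P[r["region"]&(d>0)]
    print(s,r["conf"])
    h=q[(q[:,2]>.128)&(q[:,2]<.145)]; print("cap",len(h),h.mean(0).round(4),h.min(0).round(4),h.max(0).round(4))
    h=q[(q[:,2]<.012)&(q[:,2]>.002)]; rc=cv2.minAreaRect((h[:,:2]*1000).astype(np.float32)); print("plate",rc, h[:,2].mean())
    h=q[(q[:,2]>.085)&(q[:,2]<.106)]; print("arm",cv2.minAreaRect((h[:,:2]*1000).astype(np.float32)))
    r=outline_of("mat_top",s)[0]; q=P[r["region"]&(d>0)];print("mat",cv2.minAreaRect((q[:,:2]*1000).astype(np.float32)))
```

```text
[ 0.47066402 -0.20454034  0.08403944] [[-0.0056, 1.0, 0.0011], [1.0, 0.0056, -0.0008], [-0.0008, 0.001, -1.0]]
tray_long 0.71 bb [488 130 144 255] ctr 606.8 -157.7 size 137 71 yaw 1.297 z [0.0009 0.0202]
tray_long 0.63 bb [278 184 178 367] ctr 470.6 -196.6 size 210 97 yaw 1.565 z [0.0785 0.0979]
scene 0.75
cap 50 [0.5575 0.176  0.1355] [0.543  0.1653 0.1287] [0.5704 0.1928 0.1413]
plate ((591.611328125, 152.54710388183594), (181.5928192138672, 282.2962951660156), 4.111642837524414) 0.0061730809012236695
arm ((606.3738403320312, 184.00697326660156), (121.23453521728516, 30.887407302856445), 2.465790033340454)
mat ((437.5031433105469, 52.637351989746094), (121.26212310791016, 269.8174743652344), 1.303022027015686)
top 0.7
cap 64 [0.5521 0.181  0.1362] [0.5368 0.167  0.128 ] [0.5678 0.1965 0.1442]
plate ((594.962158203125, 124.10863494873047), (180.05218505859375, 219.42086791992188), 3.783196449279785) 0.006775544708727182
arm ((600.9896850585938, 180.5941162109375), (121.65660095214844, 29.171415328979492), 7.540041446685791)
mat ((429.53033447265625, 70.9393310546875), (234.81619262695312, 157.90652465820312), 79.49134063720703)
```

View pics/w2.png

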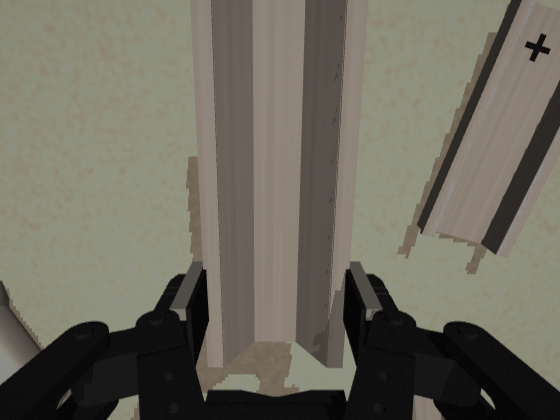

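Call:
{"op": "move_arm", "data": {
  "series": [
    [[0.4, 30, 12, 0, -0.062], [0.4, 65, 27, 0, -0.062], [0.4, 100, 41, 0, -0.062], [0.4, 135, 55, 0, -0.062], [0.4, 170, 70, 0, -0.062], [0.4, 205, 84, 0, -0.062], [0.4, 230, 94, 0, -0.062], [0.4, 230, 94, 25, -0.062], [0.4, 230, 94, 50, -0.062], [0.4, 230, 94, 60, -0.062]]
  ]
}}

```text
time_s: 5.47
eef_pos: [0.5614, 0.0271, 0.0203]
eef_rot: [-0.002, 0.683, 0.731, -0.001]
wrist_force: [-1.1, 0.1, -2.2]
opening: 0.613
grasp_force: 63.4
```

Run:
```python
from h import *
p,A=axes(); print(p,A.round(4).tolist(), ctrl.get_obs()["wrist_force"].round(1))
a,d=camera("scene"); cv2.imwrite("pics/s2.png",cv2.resize(a[130:260,270:420],(690,598),interpolation=cv2.INTER_CUBIC))
T=np.array([.5533,.1812,.020]); print(proj("scene",T),proj("scene",T+[0,0,.117]))
```

```text
[0.56138826 0.02710277 0.02025788] [[-0.0677, 0.9977, -0.0044], [0.9977, 0.0677, 0.0006], [0.0009, -0.0044, -1.0]] [-1.1  0.1 -2.2]
[344.36151892 213.10128803] [349.07965729 185.31186158]
```

View pics/s2.png

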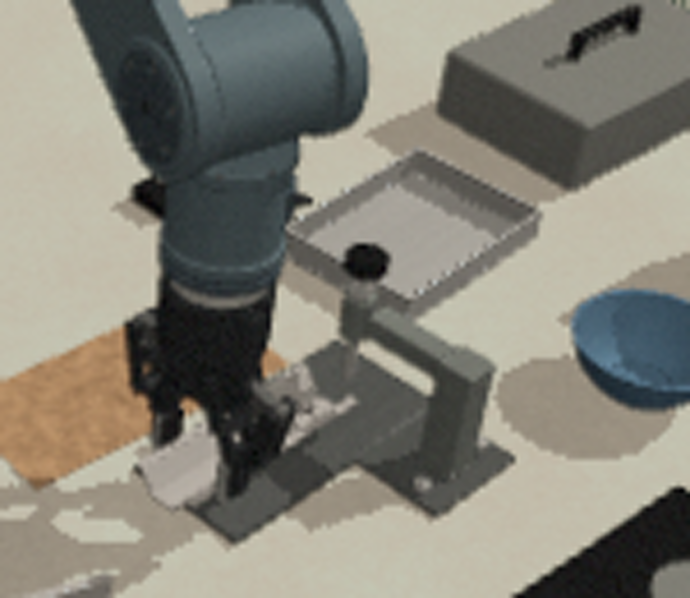

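The scene crop shows the channel held level over the base plate, its front end just short of the point at (345,385). The cap is at (366,260), which matches my estimate. Now I'll slide it in and lower it.

Call:
{"op": "move_arm", "data": {
  "series": [
    [[0.4, 0, 1, 6, 0], [0.4, 0, 1, 6, 0], [0.4, 8, 1, 6, 0], [0.4, 16, 1, 6, 0], [0.4, 24, 1, 6, 0], [0.4, 32, 1, 6, 0], [0.4, 39, 1, 6, 0], [0.4, 39, 1, 6, 0], [0.4, 39, 1, 6, 0], [0.4, 39, 1, 6, 0]]
  ]
}}

```text
time_s: 6.35
eef_pos: [0.562, 0.065, 0.0174]
eef_rot: [0.0, 0.683, 0.73, 0.0]
wrist_force: [0.8, 0.1, -2.6]
opening: 0.614
grasp_force: 63.4
```

Run:
```python
from h import *
p,A=axes(); print(p,A.round(4).tolist(), ctrl.get_obs()["wrist_force"].round(1))
```

```text
[0.56196813 0.06503023 0.01738588] [[-0.0664, 0.9978, 0.0002], [0.9978, 0.0664, -0.0002], [-0.0002, 0.0002, -1.0]] [ 0.8  0.1 -2.6]
```

Call:
{"op": "move_arm", "data": {
  "series": [
    [[0.4, 1, -0.8, 3, 0], [0.4, 1, -0.8, 5.5, 0], [0.4, 1, -0.8, 5.5, 0], [0.85, 1, -0.8, 5.5, 0], [0.85, 1, -0.8, 5.5, 0], [0.9, 1, -0.8, 5, 0], [1, 1, -0.8, -15, 0], [1, 1, -0.8, -50, 0], [1, 1, -0.8, -90, 0], [1, 1, -0.8, -130, 0]]
  ]
}}

```text
time_s: 7.18
eef_pos: [0.5602, 0.0659, 0.1481]
eef_rot: [-0.001, 0.683, 0.73, -0.001]
wrist_force: [0.9, 0.1, 0.1]
opening: 1.001
grasp_force: 0.0
```

Run:
```python
from h import *
p,A=axes(); print(p,A.round(4).tolist(), ctrl.get_obs()["wrist_force"].round(1))
pp,d,P,c=trays("wrist",["tray_long"],"w3")
K,M,t=c; print(K[0,0],-M.T@t); T=np.array([.5533,.1812,.020]); print("tip",proj("wrist",T,c),"cap",proj("wrist",T+[0,0,.117],c),"mark",proj("wrist",T+[0,0,-.011],c))
trays("top",["tray_long"],"t3")
```

```text
[0.56015948 0.06586874 0.14806718] [[-0.0657, 0.9978, -0.002], [0.9978, 0.0657, 0.0002], [0.0003, -0.002, -1.0]] [0.9 0.1 0.1]
tray_long 0.69 bb [280 121  87 242] ctr 565.6 108.3 size 175 60 yaw 1.621 z [0.0169 0.0362]
377.91957737801334 [0.55842014 0.13865199 0.2997434 ]
tip [266.8313624   21.76924357] cap [263.87204663 -30.3643992 ] mark [266.98121078  24.40909086]
tray_long 0.47 bb [219 212  41  12] ctr 515.9 108.0 size 149 142 yaw 1.454 z [0.0027 0.5663]
```

View pics/w3.png

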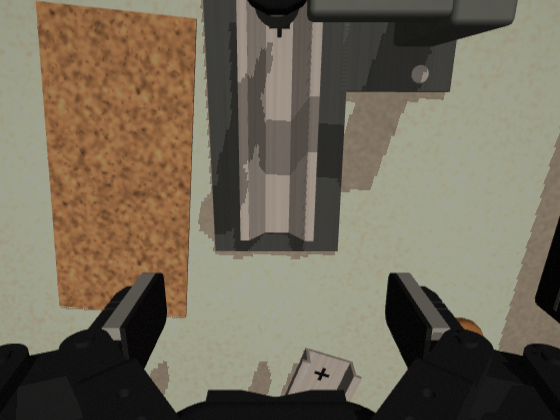

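Call:
{"op": "move_arm", "data": {
  "series": [
    [[1, -10, 0, -30, 0], [1, -18, 0, -60, 0], [1, -18, 0, -60, 0], [1, -18, 0, -60, 0], [1, -18, 0, -60, 0], [0.5, -18, 0, -60, 0], [0, -18, 0, -60, 0], [0, -18, 0, -60, 0], [0, -18, 0, -60, 0], [0, -18, 0, -60, 0]]
  ]
}}

```text
time_s: 8.22
eef_pos: [0.562, 0.0481, 0.2068]
eef_rot: [-0.0, 0.683, 0.73, -0.0]
wrist_force: [0.5, -0.2, 0.1]
opening: 0.3
grasp_force: 0.0
```

Run:
```python
from h import *
p,A=axes(); print(p,A.round(4).tolist(), ctrl.get_obs()["wrist_force"].round(1))
pp,d,P,c=trays("wrist",["tray_long"],"w4")
K,M,t=c; print(K[0,0],-M.T@t); T=np.array([.5533,.1812,.020]); print("tip",proj("wrist",T,c),"cap",proj("wrist",T+[0,0,.117],c),"mark",proj("wrist",T+[0,0,-.011],c))
u,v=(proj("wrist",T,c)).astype(int); x0=max(0,u-60); y0=max(0,v-50); cr=pp[y0:y0+100,x0:x0+133]; print(x0,y0)
cv2.imwrite("pics/w4c.png",cv2.resize(cr,(798,600),interpolation=cv2.INTER_CUBIC))
```

```text
[0.56201498 0.04805586 0.20681017] [[-0.0661, 0.9978, -0.0008], [0.9978, 0.0661, 0.0001], [0.0002, -0.0008, -1.0]] [ 0.5 -0.2  0.1]
377.91957737801334 [0.55664087 0.12088914 0.34921067]
tip [276.23483128   8.6596283 ] cap [276.64298185 -40.00506459] mark [276.21173291  11.41369861]
216 0
```

View pics/w4c.png

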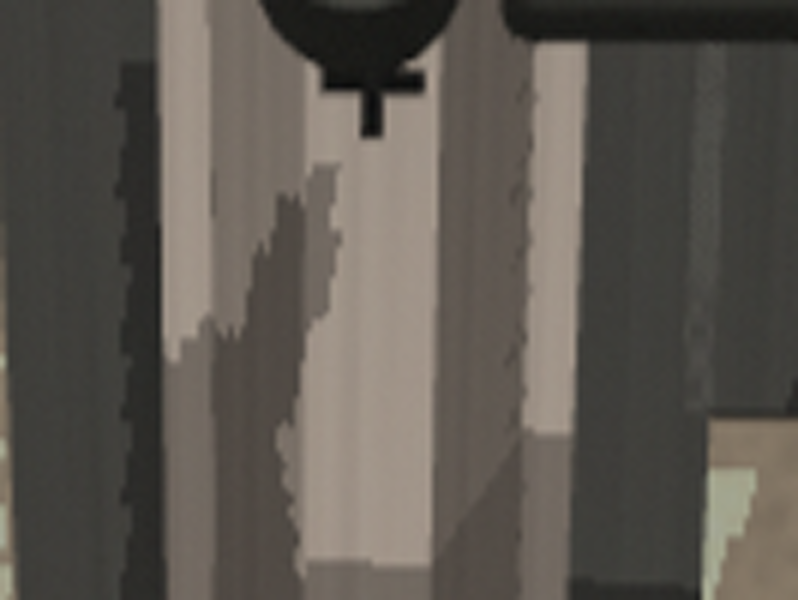

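The crop shows the cross at crop (372,82), so pixel (278,13.7). The sleeve's lower edge is at pixel row 11.7, centred on column 276.3. I'll check these against the geometry.

Run:
```python
from h import *
c=cal("wrist"); T=np.array([.5533,.1812,0]); e=np.array([-.067,.998,0]); 
for z in(.068,.102): print("sleeve edge",z,proj("wrist",T-.012*e+[0,0,z],c))
for z in(.078,.098): print("arm edge",z,proj("wrist",T-.011*e+[.05,.003,z],c))
print("cross",ray("wrist",278,13.7,.009,c))
for r in(0,418): pass
# plate edge/foot corner: crop (708,415)->px
print("corner",ray("wrist",216+708/6,415/6,.006,c), "expect", T+np.array([.9978*.05+.067*-.045*-1, .067*.05-.998*.045,0]))
```

```text
sleeve edge 0.068 [276.24776647  13.89701854]
sleeve edge 0.102 [276.36230327   2.88733753]
arm edge 0.078 [353.61679394   9.60976532]
arm edge 0.098 [360.23538844   2.87368306]
cross [0.55497991 0.17960183 0.009     ]
corner [0.60559565 0.14036649 0.006     ] expect [0.606205 0.13964  0.      ]
```

Call:
{"op": "move_arm", "data": {
  "series": [
    [[1, 10, 0.3, 0, 0], [1, 18, 0.3, 0, 0], [1, 18, 0.3, 30, 0], [1, 18, 0.3, 65, 0], [1, 18, 0.3, 100, 0], [1, 18, 0.3, 135, 0], [1, 18, 0.3, 165, 0], [1, 18, 0.3, 185, 0], [1, 18, 0.3, 194, 0], [0.4, 18, 0.3, 194, 0]]
  ]
}}

```text
time_s: 9.15
eef_pos: [0.5594, 0.0668, 0.0111]
eef_rot: [-0.002, 0.683, 0.73, -0.001]
wrist_force: [0.5, 0.2, 0.0]
opening: 0.887
grasp_force: 0.0
```

Call:
{"op": "move_arm", "data": {
  "series": [
    [[0.4, 0, 0, 0, 0], [0.4, 0, 0, 0, 0], [0.4, 0, 0, 0, 0], [0.4, 1.5, 0, 0, 0], [0.4, 3, 0, 0, 0], [0.4, 3, 0, 0, 0], [0.4, 3, 0, 0, 0], [0.4, 3, 0, 0, 0], [0.4, 3, 0, 0, 0], [0.4, 3, 0, 0, 0]]
  ]
}}

```text
time_s: 9.98
eef_pos: [0.5632, 0.0684, 0.0155]
eef_rot: [0.002, 0.683, 0.73, 0.001]
wrist_force: [-0.5, -2.1, 6.9]
opening: 0.614
grasp_force: 63.2
```

Run:
```python
from h import *
p,A=axes(); print(p,A.round(4).tolist(), ctrl.get_obs()["wrist_force"].round(1))
```

```text
[0.56319124 0.06837912 0.01552402] [[-0.066, 0.9978, 0.0043], [0.9978, 0.066, -0.001], [-0.0013, 0.0042, -1.0]] [-0.5 -2.1  6.9]
```

Call:
{"op": "move_arm", "data": {
  "series": [
    [[0.4, 0, 0, -0.5, 0], [0.8, 0, 0, -0.5, 0], [0.9, 0, 0, -0.5, 0], [1, 0, 0, -1, 0], [1, 0, 0, -20, 0], [1, 0, 0, -60, 0], [1, 0, 0, -100, 0], [1, 0, 0, -140, 0], [1, -10, 0, -175, 0], [1, -21, 0, -194, 0]]
  ]
}}

```text
time_s: 10.82
eef_pos: [0.5641, 0.0483, 0.2122]
eef_rot: [0.002, 0.683, 0.731, 0.002]
wrist_force: [2.0, -0.1, 0.3]
opening: 1.002
grasp_force: 0.0
```

Call:
{"op": "move_arm", "data": {
  "series": [
    [[1, 0, 0, 0, 0], [0.5, 0, 0, 0, 0], [0, 0, 0, 0, 0], [0, 0, 0, 0, 0], [0, 0, 0, 0, 0], [0, 0, 0, 0, 0], [0, 0, 0, 0, 0], [0, 0, 0, 0, 0], [0, 0, 0, 0, 0], [0, 0, 0, 0, 0]]
  ]
}}

```text
time_s: 11.65
eef_pos: [0.5625, 0.048, 0.2072]
eef_rot: [-0.0, 0.683, 0.73, -0.0]
wrist_force: [0.8, -0.1, 0.2]
opening: -0.001
grasp_force: 0.0
```

```bash
cat >> h.py <<'E'
def look(tag,T=(.5533,.1812)):
    p,A=axes(); print("tcp",p.round(4),"yaw",np.arctan2(A[1,0],A[0,0]).round(4)); c=cal("wrist"); a,d=camera("wrist")
    T=np.array([*T,0]); e=np.array([-.067,.998,0])
    print("sleeve edge",proj("wrist",T-.012*e+[0,0,.068],c).round(1),"arm edge",proj("wrist",T-.011*e+[.05,.003,.078],c).round(1),"cross exp",proj("wrist",T+[0,0,.009],c).round(1))
    g=a[:110,230:330].astype(int).sum(2)
    # cross: black pixels
    m=(a.max(2)<45).astype(np.uint8); m[:, :250]=0; m[:,310:]=0; m[90:]=0
    v,u=np.nonzero(m); print("dark rows",[(r,u[v==r].min(),u[v==r].max()) for r in sorted(set(v))][:40])
    return a,d,c
E
python3 - <<'E'
from h import *
a,d,c=look("w5"); cr=a[0:75,216:316]; cv2.imwrite("pics/w5c.png",cv2.resize(cr,(800,600),interpolation=cv2.INTER_CUBIC))
E
```

```text
tcp [0.5625 0.048  0.2072] yaw 1.637
sleeve edge [275.7  13.9] arm edge [353.    9.6] cross exp [275.6  11.4]
dark rows [(np.int64(0), np.int64(259), np.int64(309)), (np.int64(1), np.int64(259), np.int64(309)), (np.int64(2), np.int64(260), np.int64(309)), (np.int64(3), np.int64(261), np.int64(309)), (np.int64(4), np.int64(261), np.int64(309)), (np.int64(5), np.int64(262), np.int64(309)), (np.int64(6), np.int64(263), np.int64(304)), (np.int64(7), np.int64(264), np.int64(285)), (np.int64(8), np.int64(265), np.int64(285)), (np.int64(9), np.int64(267), np.int64(285)), (np.int64(10), np.int64(269), np.int64(285)), (np.int64(11), np.int64(272), np.int64(285)), (np.int64(12), np.int64(276), np.int64(278)), (np.int64(13), np.int64(276), np.int64(278)), (np.int64(14), np.int64(276), np.int64(278)), (np.int64(15), np.int64(276), np.int64(278)), (np.int64(16), np.int64(276), np.int64(278)), (np.int64(17), np.int64(276), np.int64(278)), (np.int64(18), np.int64(276), np.int64(278))]
```

View pics/w5c.png

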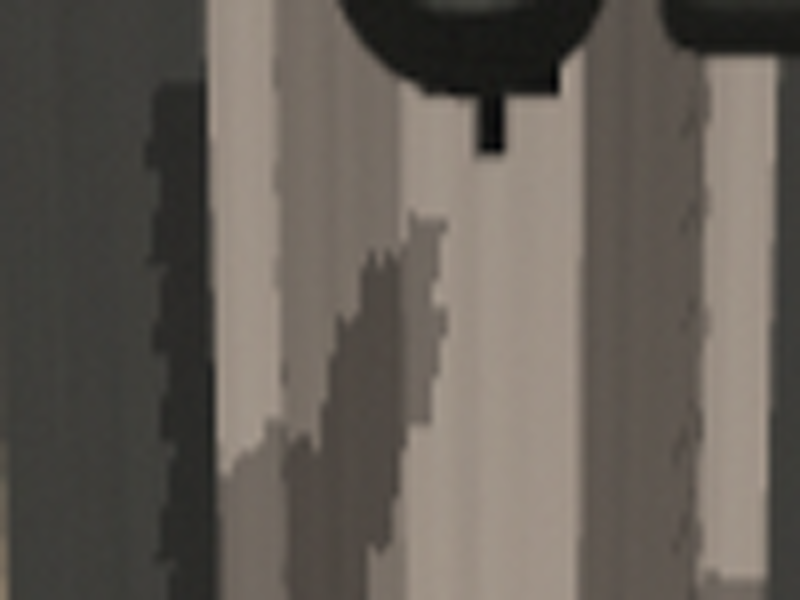

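The cross is at (277.3,10.5), and the sleeve geometry puts the spot under the point within about 1.6 mm of it. I'll press the cap with the fingers shut.

Call:
{"op": "move_arm", "data": {
  "series": [
    [[0, 40, 0, 0, 0], [0, 80, 0, 0, 0], [0, 115, 0, 0, 0], [0, 135, 0, 0, 0], [0, 135, 0, 30, 0], [0, 135, 0, 55, 0], [0, 135, 0, 66, 0], [0, 135, 0, 74, 0], [0, 135, 0, 80, 0], [0, 135, 0, 84, 0]]
  ]
}}

```text
time_s: 12.53
eef_pos: [0.5539, 0.1826, 0.1246]
eef_rot: [-0.0, 0.684, 0.73, 0.0]
wrist_force: [-12.8, -1.1, 26.6]
opening: 0.0
grasp_force: 13.4
```

Call:
{"op": "move_arm", "data": {
  "series": [
    [[0, 0, 0, 1, 0], [0, 0, 0, 2, 0], [0, 0, 0, 2, 0], [0, 0, 0, 2, 0], [0, 0, 0, 2, 0], [0, 0, 0, 2, 0], [0, 0, 0, 2, 0], [0, 0, 0, 2, 0], [0, 0, 0, 2, 0], [0, 0, 0, 2, 0]]
  ]
}}

```text
time_s: 13.37
eef_pos: [0.5538, 0.1826, 0.1245]
eef_rot: [0.0, 0.684, 0.73, 0.0]
wrist_force: [-10.1, -0.7, 16.9]
opening: -0.001
grasp_force: 8.3
```

Run:
```python
from h import *
p,A=axes(); print(p, ctrl.get_obs()["wrist_force"].round(1))
```

```text
[0.55379486 0.18257252 0.12447681] [-10.1  -0.7  16.9]
```

Call:
{"op": "move_arm", "data": {
  "series": [
    [[0, 0, 0, -30, 0], [0, 0, 0, -60, 0], [0, -40, 0, -60, 0], [0, -80, 0, -60, 0], [1, -115, 0.5, -60, 0], [1, -115, 0.5, -40, 0], [1, -115, 0.5, -5, 0], [1, -115, 0.5, 30, 0], [1, -115, 0.5, 65, 0], [1, -115, 0.5, 95, 0]]
  ]
}}

```text
time_s: 14.2
eef_pos: [0.5625, 0.0671, 0.0255]
eef_rot: [0.001, 0.684, 0.73, 0.001]
wrist_force: [1.5, 0.7, 0.4]
opening: 0.846
grasp_force: 0.0
```

Call:
{"op": "move_arm", "data": {
  "series": [
    [[1, 0, 0, 10, 0], [1, 0, 0, 14, 0], [0.4, 0, 0, 14, 0], [0.4, 0, 0, 14, 0], [0.4, 0, 0, 14, 0], [0.4, 0, 0, 14, 0], [0.4, 0, 0, 14, 0], [0.4, 0, 0, 13, 0], [0.4, 0, 0, 12, 0], [0.4, -3, 0, 12, 0]]
  ]
}}

```text
time_s: 15.03
eef_pos: [0.5625, 0.0654, 0.0153]
eef_rot: [0.0, 0.683, 0.73, 0.001]
wrist_force: [-0.2, 3.2, 5.7]
opening: 0.612
grasp_force: 63.2
```

Call:
{"op": "move_arm", "data": {
  "series": [
    [[0.4, -15, 0, 0, 0], [0.4, -30, 0, 0, 0], [0.4, -45, 0, 0, 0], [0.4, -55, 0, 0, 0], [0.4, -55, 0, -30, 0], [0.4, -55, 0, -50, 0], [0.4, -55, 0, -60, 0], [0.4, -55, 0, -60, 0], [0.4, -55, 0, -60, 0], [0.4, -55, 0, -60, 0]]
  ]
}}

```text
time_s: 15.87
eef_pos: [0.5644, 0.0103, 0.0729]
eef_rot: [-0.001, 0.683, 0.73, -0.001]
wrist_force: [0.1, -1.2, -1.6]
opening: 0.606
grasp_force: 63.6
```

Run:
```python
from h import *
p,A=axes(); print(p,A.round(4).tolist(), ctrl.get_obs()["wrist_force"].round(1))
a,d=camera("scene"); P=cloud("scene",d)
cv2.imwrite("pics/s3.png",cv2.resize(a[130:290,170:420],(750,480),interpolation=cv2.INTER_CUBIC))
```

```text
[0.56439624 0.01030994 0.0728544 ] [[-0.0661, 0.9978, -0.0023], [0.9978, 0.0661, 0.0004], [0.0005, -0.0022, -1.0]] [ 0.1 -1.2 -1.6]
```

View pics/s3.png

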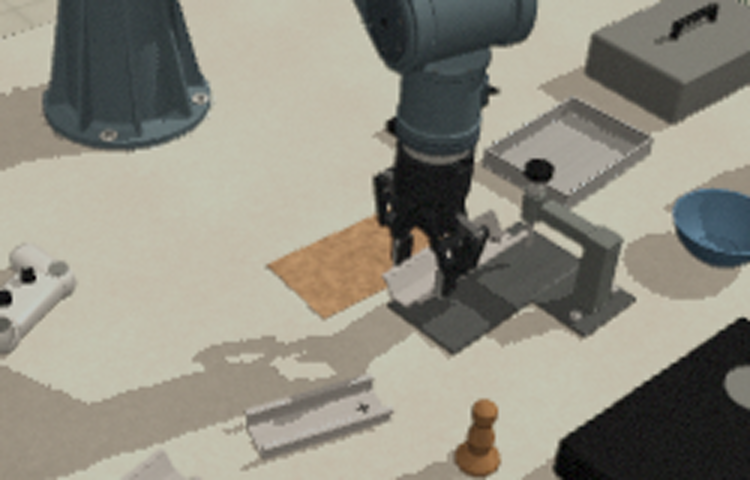

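The scene crop shows the channel held, clear of the plate and backed off the punch. Odd is at (318,415). Now I'll lay long on the mat.

Call:
{"op": "move_arm", "data": {
  "series": [
    [[0.4, 4, -35, 0, 0.07], [0.4, 8, -70, 0, 0.07], [0.4, 11, -105, 0, 0.07], [0.4, 11.5, -127, 0, 0.07], [0.4, 11.5, -127, 20, 0.07], [0.4, 11.5, -127, 40, 0.07], [0.4, 11.5, -127, 50, 0.07], [0.4, 11.5, -127, 50, 0.07], [0.4, 11.5, -127, 50, 0.07], [0.4, 11.5, -127, 50, 0.07]]
  ]
}}

```text
time_s: 16.75
eef_pos: [0.4385, 0.0131, 0.0245]
eef_rot: [0.0, 0.708, 0.706, 0.0]
wrist_force: [-0.1, 0.1, -1.5]
opening: 0.611
grasp_force: 63.8
```

Call:
{"op": "move_arm", "data": {
  "series": [
    [[0.4, 0, 0, 5, 0], [0.4, 0, 0, 9, 0], [0.4, 0, 0, 11, 0], [0.4, 0, 0, 11, 0], [0.7, 0, 0, 11, 0], [0.9, 0, 0, 11, 0], [1, 0, 0, 10, 0], [1, 0, 0, -15, 0], [1, 0, 0, -55, 0], [1, 0, 0, -95, 0]]
  ]
}}

```text
time_s: 17.58
eef_pos: [0.4366, 0.0135, 0.1197]
eef_rot: [-0.002, 0.709, 0.706, -0.001]
wrist_force: [1.1, -0.7, 0.2]
opening: 1.001
grasp_force: 0.0
```

Call:
{"op": "move_arm", "data": {
  "series": [
    [[1, -41, 0, -40, 0], [1, -75, 15, -40, 0], [1, -110, 30, -40, 0], [1, -145, 45, -40, 0], [1, -180, 60, -40, 0], [1, -220, 75, -40, 0], [1, -260, 90, -40, 0], [1, -300, 110, -40, -0.08], [1, -340, 130, -40, -0.16], [1, -370, 148, -40, -0.16]]
  ]
}}

```text
time_s: 18.42
eef_pos: [0.584, -0.3584, 0.1594]
eef_rot: [0.0, 0.649, 0.761, -0.0]
wrist_force: [-0.0, -0.7, 0.1]
opening: 0.997
grasp_force: 0.0
```

Run:
```python
from h import *
p,A=axes(); print(p,A.round(4).tolist(), ctrl.get_obs()["wrist_force"].round(1))
trays("wrist",["tray_mid"],"w6")
trays("scene",["tray_long","tray_odd","mat_top"],"s6",k=2)
K,M,t=cal("wrist"); print(-M.T@t,M[2])
```

```text
[ 0.58404952 -0.35836458  0.15940499] [[-0.1587, 0.9873, 0.0], [0.9873, 0.1587, -0.0001], [-0.0001, -0.0, -1.0]] [-0.  -0.7  0.1]
tray_mid 0.73 bb [224 369 140  61] ctr 547.1 -480.2 size 223 135 yaw 1.799 z [0.0002 0.0192]
tray_mid 0.65 bb [321 179  78 183] ctr 622.1 -361.5 size 153 61 yaw 1.739 z [-0.0003  0.019 ]
tray_long 0.79 bb [292 213  44  29] ctr 427.8 67.8 size 186 80 yaw 1.582 z [0.0007 0.0242]
tray_odd 0.79 bb [104 266  38  39] ctr 283.2 -543.4 size 139 58 yaw 2.273 z [-0.0007  0.0219]
tray_odd 0.67 bb [277 270  51  23] ctr 592.8 -151.0 size 140 77 yaw 1.297 z [-0.0003  0.0223]
mat_top 0.95 bb [296 214  70  39] ctr 436.5 65.0 size 243 118 yaw 1.529 z [-0.0021  0.0069]
[ 0.57122358 -0.28313866  0.30143961] [ 0.04525427 -0.29077114 -0.95572182]
```

```bash
cat >> h.py <<'E'
def fit(n,cam,near,shot=True):
    if shot: camera(cam)
    c=cal(cam); p,d=camera(cam); P=cloud(cam,d,c); b=None
    for r in outline_of(n,cam):
        m=r["region"]&(d>0); q=P[m]; 
        if len(q)>50 and np.linalg.norm(np.median(q[:,:2],0)-near)<.06: b=m;break
    if b is None: print(n,"none near"); return
    q=P[b&(cv2.erode(b.astype(np.uint8),np.ones((3,3)))>0)]*1000
    q=q[(q[:,2]>1.5)]
    x=q[:,:2]; 
    lip=q[q[:,2]>np.percentile(q[:,2],97)-4][:,:2]
    (cx,cy),(w,h),a=cv2.minAreaRect(lip.astype(np.float32)); yaw=np.deg2rad(a if w>h else a+90)
    print(n,round(r["conf"],2),"lips ctr",round(cx,1),round(cy,1),"size",round(max(w,h),1),round(min(w,h),1),"yaw",round(yaw,4),"ztop",np.percentile(q[:,2],97).round(1),"floorz",np.percentile(q[:,2],10).round(1))
    return p
E
python3 - <<'E'
from h import *
fit("tray_mid","wrist",(.622,-.361))
trays("top",["tray_mid","tray_odd","tray_short"],"t6",k=3)
E
```

```text
tray_mid 0.78 lips ctr 616.0 -350.9 size 142.8 54.2 yaw 1.744 ztop 20.3 floorz 2.3
tray_mid 0.77 bb [401 209  24  37] ctr 580.7 -559.0 size 151 58 yaw 2.737 z [-0.0038  0.0263]
tray_mid 0.47 bb [348 195   6   7] ctr 557.3 -330.7 size 180 33 yaw 2.701 z [-0.0012  0.1852]
tray_odd 0.7 bb [400 292  32  34] ctr 280.5 -543.6 size 136 56 yaw 2.275 z [-0.004   0.0279]
tray_odd 0.6 bb [289 200  34  24] ctr 599.6 -153.2 size 131 54 yaw 1.29 z [-0.0046  0.0263]
tray_short 0.49 bb [346 195   7  11] ctr 558.0 -327.0 size 184 43 yaw 2.656 z [-0.0009  0.5632]
```

View pics/w6.png

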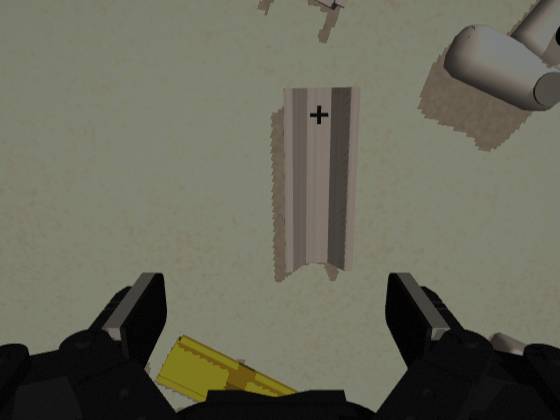

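The view shows tray_mid at (320,180) with its cross at (319,115). It has been knocked aside, toward +x. The yellow look-alike is at the bottom left (230,375).

Run:
```python
from h import *
c=cal("wrist"); p,A=axes(); print(p)
m=ray("wrist",319,115,.003,c); u=np.array([np.cos(1.742),np.sin(1.742)])
print("cross",m,"ctr",m[:2]-.0525*u,"grip",m[:2]-.1075*u)
f=(ray("wrist",286,88,.019,c)+ray("wrist",359,88,.019,c))/2; b=(ray("wrist",287,268,.019,c)+ray("wrist",351,270,.019,c))/2
print(f,b,(f+b)/2,np.linalg.norm(f-b),np.arctan2(*(f-b)[[1,0]]))
g=m[:2]-.1075*u-p[:2]; print("dx,dy tool mm",1000*(A[:2,0]@g),1000*(A[:2,1]@g))
```

```text
[ 0.58393948 -0.35557042  0.15996466]
cross [ 0.60789133 -0.29720814  0.003     ] ctr [ 0.61683568 -0.34894061] grip [ 0.62620595 -0.40313653]
[ 0.60489153 -0.27758954  0.019     ] [ 0.62925773 -0.41844167  0.019     ] [ 0.61707463 -0.34801561  0.019     ] 0.1429441668485422 1.7420923565268611
dx,dy tool mm -53.57892764211676 34.326154433147785
```

Call:
{"op": "move_arm", "data": {
  "series": [
    [[1, -35, 20, 20, -0.012], [1, -55.6, 33.6, 45, -0.012], [1, -55.6, 33.6, 80, -0.012], [1, -55.6, 33.6, 115, -0.012], [1, -55.6, 33.6, 140, -0.012], [1, -55.6, 33.6, 153, -0.012], [0.4, -55.6, 33.6, 155, -0.012], [0.4, -55.6, 33.6, 155, -0.012], [0.4, -55.6, 33.6, 155, -0.012], [0.4, -55.6, 33.6, 155, -0.012]]
  ]
}}

```text
time_s: 19.9
eef_pos: [0.6273, -0.4071, 0.0077]
eef_rot: [0.002, 0.645, 0.764, -0.0]
wrist_force: [-0.2, 0.8, -0.9]
opening: 0.616
grasp_force: 62.7
```

Call:
{"op": "move_arm", "data": {
  "series": [
    [[0.4, 0, 0, 0, 0], [0.4, 0, 0, 0, 0], [0.4, 0, 0, -15, 0], [0.4, 0, 0, -40, 0], [0.4, 0, 0, -80, 0], [0.4, 0, 0, -80, 0.05], [0.4, 0, 0, -80, 0.1], [0.4, 0, 0, -80, 0.1], [0.4, 0, 0, -80, 0.1], [0.4, 0, 0, -80, 0.1]]
  ]
}}

```text
time_s: 20.73
eef_pos: [0.6252, -0.4054, 0.0839]
eef_rot: [-0.001, 0.682, 0.731, -0.0]
wrist_force: [-0.0, -0.3, -0.9]
opening: 0.615
grasp_force: 63.1
```

Run:
```python
from h import *
p,A=axes(); print(p,A.round(4).tolist(), ctrl.get_obs()["wrist_force"].round(1))
a,d=camera("wrist"); P=cloud("wrist",d)
for r in range(0,360,40): print(r,[ (round(float(x),4)) for x in P[r,280]])
cv2.imwrite("pics/w7.png",a)
```

```text
[ 0.62523321 -0.40543761  0.08392083] [[-0.0694, 0.9976, -0.0009], [0.9976, 0.0694, 0.0008], [0.0009, -0.0008, -1.0]] [-0.  -0.3 -0.9]
0 [0.6191, -0.3028, 0.0786]
40 [0.62, -0.3156, 0.0781]
80 [0.6209, -0.3293, 0.0792]
120 [0.622, -0.3437, 0.078]
160 [0.623, -0.3589, 0.0796]
200 [0.6242, -0.3756, 0.078]
240 [0.6254, -0.3925, 0.0795]
280 [0.6267, -0.4108, 0.0798]
320 [0.6327, -0.4841, 0.0001]
```

Call:
{"op": "move_arm", "data": {
  "series": [
    [[0.4, 25, -2, 0, 0], [0.4, 60, -4, 0, 0], [0.4, 100, -7, 0, 0], [0.4, 140, -10, 0, 0], [0.4, 180, -13, 0, 0], [0.4, 220, -16, 0, 0], [0.4, 260, -18, 0, 0], [0.4, 300, -21, 0, 0], [0.4, 340, -24, 0, 0], [0.4, 380, -27, 0, 0]]
  ]
}}

```text
time_s: 21.62
eef_pos: [0.572, -0.0267, 0.0841]
eef_rot: [-0.0, 0.682, 0.731, -0.0]
wrist_force: [0.2, 0.8, -1.5]
opening: 0.614
grasp_force: 63.2
```

Call:
{"op": "move_arm", "data": {
  "series": [
    [[0.4, 35, -2, 0, 0], [0.4, 60, -4, 0, 0], [0.4, 64, -4, 0, 0], [0.4, 64, -4, 25, 0], [0.4, 64, -4, 50, 0], [0.4, 64, -4, 62, 0], [0.4, 64, -4, 67, 0], [0.4, 64, -4, 67, 0], [0.4, 64, -4, 67, 0], [0.4, 64, -4, 67, 0]]
  ]
}}

```text
time_s: 22.45
eef_pos: [0.5657, 0.0346, 0.0186]
eef_rot: [0.001, 0.683, 0.731, 0.001]
wrist_force: [-0.5, -0.5, -1.7]
opening: 0.61
grasp_force: 63.2
```

Run:
```python
from h import *
p,A=axes(); print(p,A.round(4).tolist(), ctrl.get_obs()["wrist_force"].round(1))
a,d=camera("wrist"); P=cloud("wrist",d)
col=P[:,280]; print([col[r].round(4).tolist() for r in range(284,330,4)])
cv2.imwrite("pics/w8.png",a)
```

```text
[0.56573041 0.03455028 0.01855559] [[-0.0676, 0.9977, 0.0021], [0.9977, 0.0676, -0.0003], [-0.0005, 0.0021, -1.0]] [-0.5 -0.5 -1.7]
[[0.5674, 0.0271, 0.0144], [0.5675, 0.0255, 0.015], [0.5677, 0.0228, 0.0138], [0.5678, 0.0211, 0.0143], [0.568, 0.0191, 0.0141], [0.5689, 0.0083, -0.0001], [0.569, 0.0064, 0.0003], [0.5693, 0.003, -0.0014], [0.5694, 0.0018, 0.0001], [0.5695, -0.0006, -0.0], [0.5697, -0.0031, -0.0004], [0.5699, -0.0053, -0.0002]]
```

Call:
{"op": "move_arm", "data": {
  "series": [
    [[0.4, 0, -2.5, 2.5, 0], [0.4, 0, -2.5, 2.5, 0], [0.4, 8, -2.5, 2.5, 0], [0.4, 16, -2.5, 2.5, 0], [0.4, 24, -2.5, 2.5, 0], [0.4, 32, -2.5, 2.5, 0], [0.4, 38, -2.5, 2.5, 0], [0.4, 41.5, -2.5, 2.5, 0], [0.4, 41.5, -2.5, 2.5, 0], [0.4, 41.5, -2.5, 2.5, 0]]
  ]
}}

```text
time_s: 23.33
eef_pos: [0.5592, 0.0766, 0.0148]
eef_rot: [0.0, 0.682, 0.731, -0.0]
wrist_force: [-0.6, 0.1, -1.4]
opening: 0.613
grasp_force: 63.2
```

Run:
```python
from h import *
p,A=axes(); print(p,A.round(4).tolist(), ctrl.get_obs()["wrist_force"].round(1))
a,d=camera("wrist"); P=cloud("wrist",d)
col=P[:,280]; print([col[r].round(4).tolist() for r in range(200,310,15)])
```

```text
[0.55922177 0.07658234 0.01476666] [[-0.0687, 0.9976, -0.0], [0.9976, 0.0687, -0.0001], [-0.0001, -0.0, -1.0]] [-0.6  0.1 -1.4]
[[0.5583, 0.1063, 0.0096], [0.5587, 0.1002, 0.0106], [0.5592, 0.0933, 0.0094], [0.5597, 0.0866, 0.0095], [0.5601, 0.0802, 0.0107], [0.5606, 0.0731, 0.0105], [0.5612, 0.0655, 0.0098], [0.5619, 0.0558, 0.0063]]
```

Call:
{"op": "move_arm", "data": {
  "series": [
    [[0.4, 0, 1, 1, 0], [0.4, 0, 1, 1.5, 0], [0.7, 0, 1, 1.5, 0], [0.9, 0, 1, 1.5, 0], [1, 0, 1, 0, 0], [1, 0, 1, -20, 0], [1, 0, 1, -60, 0], [1, 0, 1, -100, 0], [1, -10, 1, -140, 0], [1, -20, 1, -175, 0]]
  ]
}}

```text
time_s: 24.22
eef_pos: [0.5618, 0.0565, 0.1928]
eef_rot: [0.001, 0.682, 0.731, 0.001]
wrist_force: [1.3, -0.2, 0.5]
opening: 1.0
grasp_force: 0.0
```

Call:
{"op": "move_arm", "data": {
  "series": [
    [[1, -8, 0, -16, 0], [0.5, -8, 0, -16, 0], [0, -8, 0, -16, 0], [0, -8, 0, -16, 0], [0, -8, 0, -16, 0], [0, -8, 0, -16, 0], [0, -8, 0, -16, 0], [0, -8, 0, -16, 0], [0, -8, 0, -16, 0], [0, -8, 0, -16, 0]]
  ]
}}

```text
time_s: 25.05
eef_pos: [0.5621, 0.0485, 0.2055]
eef_rot: [-0.0, 0.683, 0.731, -0.0]
wrist_force: [0.2, -0.7, -0.2]
opening: -0.002
grasp_force: 0.0
```

Run:
```python
from h import *
a,d,c=look("w9"); cr=a[0:75,216:316]; cv2.imwrite("pics/w9c.png",cv2.resize(cr,(800,600),interpolation=cv2.INTER_CUBIC))
cv2.imwrite("pics/w9.png",a)
```

```text
tcp [0.5621 0.0485 0.2055] yaw 1.6389
sleeve edge [276.8  14.3] arm edge [354.6  10.2] cross exp [276.6  11.7]
dark rows [(np.int64(0), np.int64(260), np.int64(304)), (np.int64(1), np.int64(260), np.int64(309)), (np.int64(2), np.int64(261), np.int64(309)), (np.int64(3), np.int64(261), np.int64(309)), (np.int64(4), np.int64(262), np.int64(309)), (np.int64(5), np.int64(263), np.int64(309)), (np.int64(6), np.int64(264), np.int64(309)), (np.int64(7), np.int64(265), np.int64(287)), (np.int64(8), np.int64(266), np.int64(286)), (np.int64(9), np.int64(267), np.int64(284)), (np.int64(10), np.int64(269), np.int64(283)), (np.int64(11), np.int64(271), np.int64(280)), (np.int64(12), np.int64(275), np.int64(277)), (np.int64(13), np.int64(275), np.int64(277)), (np.int64(14), np.int64(275), np.int64(277)), (np.int64(15), np.int64(275), np.int64(277)), (np.int64(16), np.int64(275), np.int64(277))]
```

View pics/w9c.png

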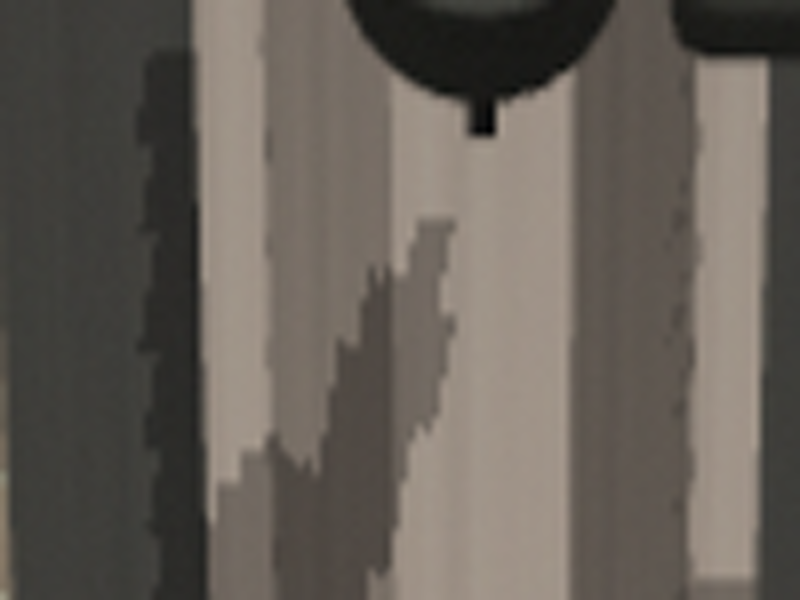

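The cross's bar ends at row 16.5 in column 276.3, centred under the sleeve at (276.1), with the longitudinal error about 1 mm. Pressing now.

Call:
{"op": "move_arm", "data": {
  "series": [
    [[0, 40, 0.5, 0, 0], [0, 80, 0.5, 0, 0], [0, 115, 0.5, 0, 0], [0, 134.5, 0.5, 0, 0], [0, 134.5, 0.5, 30, 0], [0, 134.5, 0.5, 55, 0], [0, 134.5, 0.5, 65, 0], [0, 134.5, 0.5, 72, 0], [0, 134.5, 0.5, 78, 0], [0, 134.5, 0.5, 82, 0]]
  ]
}}

```text
time_s: 25.93
eef_pos: [0.5539, 0.1825, 0.1249]
eef_rot: [0.0, 0.683, 0.731, 0.0]
wrist_force: [-10.0, -0.0, 23.4]
opening: -0.0
grasp_force: 11.9
```

Call:
{"op": "move_arm", "data": {
  "series": [
    [[0, 0, 0, 1, 0], [0, 0, 0, 1.5, 0], [0, 0, 0, 1.5, 0], [0, 0, 0, 1.5, 0], [0, 0, 0, 1.5, 0], [0, 0, 0, 1.5, 0], [0, 0, 0, 1.5, 0], [0, 0, 0, 1.5, 0], [0, 0, 0, 1.5, 0], [0, 0, 0, 1.5, 0]]
  ]
}}

```text
time_s: 26.77
eef_pos: [0.5539, 0.1825, 0.125]
eef_rot: [0.0, 0.683, 0.731, 0.0]
wrist_force: [-7.8, -0.0, 11.7]
opening: 0.002
grasp_force: 6.2
```

Call:
{"op": "move_arm", "data": {
  "series": [
    [[0, 0, 0, -30, 0], [0, 0, 0, -60, 0], [0, -40, 0, -60, 0], [0, -80, 0, -60, 0], [1, -106.5, -0.8, -60, 0], [1, -106.5, -0.8, -40, 0], [1, -106.5, -0.8, -5, 0], [1, -106.5, -0.8, 30, 0], [1, -106.5, -0.8, 65, 0], [1, -106.5, -0.8, 95, 0]]
  ]
}}

```text
time_s: 27.6
eef_pos: [0.5607, 0.0755, 0.0265]
eef_rot: [0.001, 0.683, 0.73, 0.001]
wrist_force: [0.3, -0.3, 0.6]
opening: 0.846
grasp_force: 0.0
```

Call:
{"op": "move_arm", "data": {
  "series": [
    [[1, 0, 0, 10, 0], [1, 0, 0, 13.5, 0], [0.4, 0, 0, 13.5, 0], [0.4, 0, 0, 13.5, 0], [0.4, 0, 0, 13.5, 0], [0.4, 0, 0, 13.5, 0], [0.4, 0, 0, 13.5, 0], [0.4, 0, 0, 12.5, 0], [0.4, 0, 0, 11.5, 0], [0.4, -3, 0, 11.5, 0]]
  ]
}}

```text
time_s: 28.43
eef_pos: [0.5607, 0.0737, 0.0169]
eef_rot: [0.001, 0.683, 0.731, 0.001]
wrist_force: [-0.0, 3.9, 6.9]
opening: 0.611
grasp_force: 63.6
```

Call:
{"op": "move_arm", "data": {
  "series": [
    [[0.4, -15, 0, 0, 0], [0.4, -30, 0, 0, 0], [0.4, -45, 0, 0, 0], [0.4, -55, 0, 0, 0], [0.4, -55, 0, -30, 0], [0.4, -55, 0, -50, 0], [0.4, -55, 0, -60, 0], [0.4, -55, 0, -60, 0], [0.4, -55, 0, -60, 0], [0.4, -55, 0, -60, 0]]
  ]
}}

```text
time_s: 29.27
eef_pos: [0.5627, 0.0187, 0.0744]
eef_rot: [-0.001, 0.683, 0.731, -0.001]
wrist_force: [0.1, 0.2, -1.5]
opening: 0.608
grasp_force: 63.5
```

Run:
```python
from h import *
p,A=axes(); print(p,A.round(4).tolist(), ctrl.get_obs()["wrist_force"].round(1))
a,d=camera("wrist"); c=cal("wrist"); P=cloud("wrist",d,c); cv2.imwrite("pics/w10.png",a)
col=P[:,280]; print([col[r].round(4).tolist() for r in list(range(20,280,50))+list(range(280,312,4))])
# long on the mat, seen beside
for cam in("wrist","scene","top"):
    if cam!="wrist": fit("tray_long",cam,(.437,.064))
    else:
        for r in outline_of("tray_long",cam): q=P[r["region"]&(d>0)]; print(r["conf"],np.round(r["bbox"]),np.median(q,0).round(3))
```

```text
[0.56273673 0.01869516 0.07437573] [[-0.0682, 0.9977, -0.0023], [0.9977, 0.0682, 0.0003], [0.0005, -0.0023, -1.0]] [ 0.1  0.2 -1.5]
[[0.557, 0.116, 0.0633], [0.5582, 0.0987, 0.0637], [0.5595, 0.0801, 0.0637], [0.5608, 0.0602, 0.0642], [0.5623, 0.0389, 0.0654], [0.5639, 0.0158, 0.0656], [0.5643, 0.0107, 0.0653], [0.5644, 0.0094, 0.0665], [0.5645, 0.0069, 0.0657], [0.5647, 0.0052, 0.0661], [0.5648, 0.0027, 0.0653], [0.5683, -0.039, -0.0006], [0.5686, -0.0421, -0.0008], [0.5688, -0.0454, -0.0014]]
0.58 [ 53. 142. 105. 284.] [0.432 0.056 0.01 ]
tray_long 0.93 lips ctr 438.5 29.8 size 89.7 47.2 yaw 1.6345 ztop 21.9 floorz 3.8
tray_long none near
```

Run:
```python
from h import *
a,d=camera("wrist"); c=cal("wrist"); P=cloud("wrist",d,c)*1000
m=(d>0)&(P[...,2]>17.5)&(P[...,2]<28)&(P[...,0]<490)&(P[...,0]>380)&(P[...,1]>-50); q=P[m]; print(len(q),q.min(0).round(1),q.max(0).round(1))
for y0 in range(-20,130,15):
    s=q[(q[:,1]>=y0)&(q[:,1]<y0+15)]
    if len(s)>5: print(y0,len(s),np.percentile(s[:,0],[1,99]).round(1),s[:,0].min().round(1),s[:,0].max().round(1),"mid",((s[:,0].min()+s[:,0].max())/2).round(1))
m=(d>0)&(P[...,2]<12)&(P[...,2]>3.7)&(P[...,0]<460)&(P[...,0]>415); print("floor ymin",np.percentile(P[m][:,1],[0,1]),"z",np.median(P[m][:,2]))
```

```text
7072 [409.2 -21.8  17.5] [465.7 125.3  23.9]
-20 851 [410.  465.1] 409.2 465.4 mid 437.3
-5 904 [410.  465.1] 409.5 465.5 mid 437.5
10 858 [411.6 465.1] 410.6 465.4 mid 438.0
25 799 [413.8 465. ] 412.9 465.7 mid 439.3
40 739 [415.7 465.1] 415.1 465.4 mid 440.3
55 653 [416.8 464.9] 416.2 465.1 mid 440.6
70 582 [418.1 464.8] 417.8 465.1 mid 441.4
85 569 [455.  464.7] 419.8 464.9 mid 442.3
100 599 [455.3 464.7] 454.9 465.0 mid 460.0
115 432 [455.1 464.6] 454.8 464.8 mid 459.8
floor ymin [-21.96164999 -19.5029777 ] z 5.176326391428427
```

View pics/w10.png

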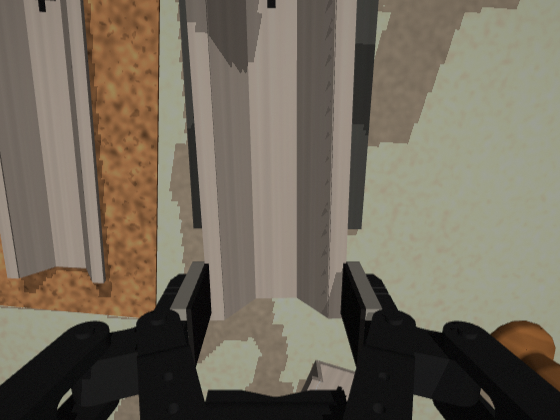

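The view shows long lying on the mat at the left, straight, and mid held straight at the centre. Long's centre comes out at (437.1, 63.7) mm, yaw 1.575. I'll bring mid over it now.

Call:
{"op": "move_arm", "data": {
  "series": [
    [[0.4, 0, -35, 0, 0.064], [0.4, -1, -70, 0, 0.064], [0.4, -2, -105, 0, 0.064], [0.4, -2, -125.8, 0, 0.064], [0.4, -2, -125.8, 20, 0.064], [0.4, -2, -125.8, 35, 0.064], [0.4, -2, -125.8, 40, 0.064], [0.4, -2, -125.8, 40, 0.064], [0.4, -2, -125.8, 40, 0.064], [0.4, -2, -125.8, 40, 0.064]]
  ]
}}

```text
time_s: 30.55
eef_pos: [0.4393, 0.0078, 0.0365]
eef_rot: [0.0, 0.706, 0.709, 0.0]
wrist_force: [0.1, 0.1, -2.0]
opening: 0.609
grasp_force: 63.6
```

Run:
```python
from h import *
p,A=axes(); print(p,A.round(4).tolist(),"yaw",np.arctan2(A[1,0],A[0,0]), ctrl.get_obs()["wrist_force"].round(1))
a,d=camera("wrist"); P=cloud("wrist",d)*1000
col=P[:,280]; print([col[r].round(1).tolist() for r in list(range(20,280,50))+list(range(280,330,4))])
```

```text
[0.43934024 0.00777367 0.03646621] [[-0.0041, 1.0, 0.0011], [1.0, 0.0041, -0.0003], [-0.0003, 0.0011, -1.0]] yaw 1.5749162639958687 [ 0.1  0.1 -2. ]
[[440.2, 104.6, 28.6], [440.3, 87.6, 28.3], [440.4, 69.3, 28.3], [440.5, 49.5, 28.0], [440.6, 28.0, 28.1], [440.8, 4.3, 27.2], [440.8, -0.1, 28.2], [440.8, -1.9, 28.7], [438.4, 80.8, 178.7], [440.8, -6.3, 27.9], [440.8, -7.9, 28.6], [441.3, -26.2, 1.8], [441.3, -28.6, 1.9], [441.3, -31.3, 1.4], [441.3, -33.8, 1.3], [441.3, -36.2, 1.4], [441.3, -38.3, 2.0], [441.4, -40.7, 2.2], [441.4, -43.5, 1.7]]
```

Call:
{"op": "move_arm", "data": {
  "series": [
    [[0.4, 0, -2, 5, 0], [0.4, 0, -2, 10, 0], [0.4, 0, -2, 14, 0], [0.4, 0, -2, 16, 0], [0.4, 0, -2, 17.5, 0], [0.4, 0, -2, 18, 0], [0.4, 0, -2, 18, 0], [0.4, 0, -2, 18, 0], [0.4, 0, -2, 18, 0], [0.4, 0, -2, 18, 0]]
  ]
}}

```text
time_s: 31.43
eef_pos: [0.4375, 0.0078, 0.0186]
eef_rot: [0.001, 0.706, 0.708, 0.001]
wrist_force: [-0.6, 1.6, 7.7]
opening: 0.61
grasp_force: 68.1
```

Call:
{"op": "move_arm", "data": {
  "series": [
    [[0.7, 0, 0, 0, 0], [0.8, 0, 0, 0, 0], [0.9, 0, 0, 0, 0], [1, 0, 0, -1, 0], [1, 0, 0, -15, 0], [1, 0, 0, -45, 0], [1, 0, 0, -85, 0], [1, 0, 0, -120, 0], [1, 0, 0, -130, 0], [1, 0, 0, -130, 0]]
  ]
}}

```text
time_s: 32.27
eef_pos: [0.4389, 0.0074, 0.1511]
eef_rot: [0.003, 0.706, 0.709, 0.002]
wrist_force: [0.0, -0.5, -0.2]
opening: 0.999
grasp_force: 0.0
```

```bash
cat > nest.py <<'E'
from h import *
p,A=axes(); print(p)
a,d=camera("wrist"); P=cloud("wrist",d)*1000
cv2.imwrite("pics/w11.png",a)
b=(d>0)&(P[...,0]>395)&(P[...,0]<480)&(P[...,1]>-40)&(P[...,1]<165)
for lo,hi,n in((22.8,32,"mid lips"),(17.5,22.3,"long lips"),):
    q=P[b&(P[...,2]>lo)&(P[...,2]<hi)]; 
    if len(q)>20: print(n,len(q),q.min(0).round(1),q.max(0).round(1),cv2.minAreaRect(q[:,:2].astype(np.float32)))
f=P[b&(abs(P[...,0]-437)<7)]
for y in range(-30,160,10):
    s=f[(f[:,1]>=y)&(f[:,1]<y+10)]
    if len(s): print(y,np.median(s[:,2]).round(1),end="; ")
E
python3 nest.py
```

```text
[0.43892038 0.00736317 0.15106362]
mid lips 4745 [406.7  -7.8  22.8] [462.8 134.8  27.1] ((434.7008972167969, 63.56996154785156), (55.2083625793457, 142.4884033203125), 0.4195815622806549)
long lips 2533 [407.9 -21.4  17.5] [462.9 135.7  22.3] ((434.0379638671875, 57.46637725830078), (54.877655029296875, 156.87518310546875), 1.0389149188995361)
-30 -0.8; -20 2.0; -10 7.4; 0 7.4; 10 226.2; 20 7.3; 30 7.4; 40 7.5; 50 7.4; 60 7.4; 70 7.5; 80 7.4; 90 7.5; 100 7.6; 110 7.8; 120 7.5; 130 7.6;
```

Mid is nested: its lips are 5 mm above long's and the centres agree to within 1 mm. Next is the odd channel.

Call:
{"op": "move_arm", "data": {
  "series": [
    [[1, -30, 28, -10, 0.1], [1, -58, 56, -20, 0.2], [1, -86, 84, -20, 0.285], [1, -114, 112, -20, 0.285], [1, -142, 140, -20, 0.285], [1, -165, 160, -20, 0.285], [1, -165, 160, -20, 0.285], [1, -165, 160, -20, 0.285], [1, -165, 160, -20, 0.285], [1, -165, 160, -20, 0.285]]
  ]
}}

```text
time_s: 33.15
eef_pos: [0.5957, -0.1551, 0.166]
eef_rot: [-0.002, 0.799, 0.601, -0.001]
wrist_force: [-0.1, 0.8, -0.5]
opening: 1.002
grasp_force: 0.0
```

Run:
```python
from h import *
p,A=axes(); print(p,A.round(4).tolist(),"yaw",np.arctan2(A[1,0],A[0,0]))
for n in("tray_odd","tray_mid"):
    a=fit(n,"wrist",(.600,-.154))
trays("wrist",["tray_odd"],"w12",k=2)
trays("scene",["steel_box_in"],k=1)
```

```text
[ 0.59570714 -0.15507615  0.16603498] [[0.2767, 0.961, -0.003], [0.961, -0.2767, 0.0016], [0.0007, -0.0033, -1.0]] yaw 1.2904801157104613
tray_odd 0.61 lips ctr 600.5 -154.5 size 133.9 54.2 yaw 1.2957 ztop 20.3 floorz 1.9
tray_mid none near
tray_odd 0.67 bb [277 180  77 169] ctr 598.9 -156.5 size 141 59 yaw 1.274 z [0.0011 0.0205]
steel_box_in 0.77 bb [358 180  59  39] ctr 454.7 335.6 size 352 159 yaw 1.828 z [-0.0011  0.0292]
```

Call:
{"op": "move_arm", "data": {
  "series": [
    [[1, 1, 4, 30, -0.005], [1, 1, 4, 65, -0.005], [1, 1, 4, 100, -0.005], [1, 1, 4, 130, -0.005], [1, 1, 4, 150, -0.005], [1, 1, 4, 159, -0.005], [0.4, 1, 4, 160, -0.005], [0.4, 1, 4, 160, -0.005], [0.4, 1, 4, 160, -0.005], [0.4, 1, 4, 160, -0.005]]
  ]
}}

```text
time_s: 34.48
eef_pos: [0.603, -0.1574, 0.0102]
eef_rot: [0.002, 0.798, 0.603, 0.001]
wrist_force: [-0.2, -0.2, -1.2]
opening: 0.607
grasp_force: 62.7
```

Call:
{"op": "move_arm", "data": {
  "series": [
    [[0.4, 0, 0, 0, 0], [0.4, 0, 0, 0, 0], [0.4, 0, 0, -20, 0], [0.4, 0, 0, -60, 0], [0.4, 0, 0, -100, 0], [0.4, 0, 0, -140, 0], [0.4, 0, 0, -175, 0], [0.4, 0, 0, -175, -0.1], [0.4, 0, 0, -175, -0.2], [0.4, 0, 0, -175, -0.3]]
  ]
}}

```text
time_s: 35.32
eef_pos: [0.6016, -0.1567, 0.1844]
eef_rot: [0.001, 0.697, 0.717, 0.0]
wrist_force: [-0.2, -0.6, -1.9]
opening: 0.615
grasp_force: 63.4
```

Run:
```python
from h import *
p,A=axes(); print(p,A.round(4).tolist(),"yaw",np.arctan2(A[1,0],A[0,0]), ctrl.get_obs()["q"].round(2))
```

```text
[ 0.60161082 -0.15671169  0.18442659] [[-0.029, 0.9996, 0.0021], [0.9996, 0.029, -0.001], [-0.0011, 0.0021, -1.0]] yaw 1.5997597316058418 [-0.45  0.32  1.53  0.    1.29 -0.47]
```

Call:
{"op": "move_arm", "data": {
  "series": [
    [[0.4, 25, -7, 0, -0.065], [0.4, 60, -16, 0, -0.065], [0.4, 98, -26, 0, -0.065], [0.4, 136, -36, 0, -0.065], [0.4, 174, -46, 0, -0.065], [0.4, 212, -56, 0, -0.065], [0.4, 250, -66, 0, -0.065], [0.4, 288, -76, 0, -0.065], [0.4, 326, -86, 0, -0.065], [0.4, 364, -96, 0, -0.065]]
  ]
}}

```text
time_s: 36.15
eef_pos: [0.4956, 0.2067, 0.1833]
eef_rot: [0.0, 0.675, 0.738, 0.0]
wrist_force: [0.5, -0.0, -0.9]
opening: 0.612
grasp_force: 63.4
```

Call:
{"op": "move_arm", "data": {
  "series": [
    [[0.4, 38, -10, 0, 0], [0.4, 76, -20, 0, 0], [0.4, 114, -31, 0, 0], [0.4, 150, -41, 0, 0], [0.4, 169, -45, 0, 0], [0.4, 169, -45, 20, 0], [0.4, 169, -45, 50, 0], [0.4, 169, -45, 80, 0], [0.4, 169, -45, 80, 0], [0.4, 169, -45, 80, 0]]
  ]
}}

```text
time_s: 36.98
eef_pos: [0.4353, 0.3686, 0.1016]
eef_rot: [-0.001, 0.675, 0.738, -0.002]
wrist_force: [1.2, 0.1, -0.7]
opening: 0.61
grasp_force: 63.6
```

Run:
```python
from h import *
p,A=axes(); print(p,A.round(4).tolist(),"yaw",np.arctan2(A[1,0],A[0,0]), ctrl.get_obs()["q"].round(2))
a,d=camera("wrist"); P=cloud("wrist",d)*1000
cv2.imwrite("pics/w13.png",a)
q=P[(d>0)&(P[...,2]>24)&(P[...,2]<32)]; print("rim",q.min(0).round(0),q.max(0).round(0))
q=P[(d>0)&(P[...,2]>80)&(P[...,2]<135)&(abs(P[...,0]-p[0]*1000)<30)]; print("held z",np.percentile(q[:,2],[2,10,50,98]).round(1))
r=[x for x in outline_of("steel_box_in","wrist")][:1]
for x in r: q=P[x["region"]&(d>0)]; print(x["conf"],x["bbox"]); q=q[q[:,2]<35]; print(cv2.minAreaRect(q[:,:2].astype(np.float32)))
```

```text
[0.43525562 0.36856918 0.10160246] [[-0.089, 0.996, -0.0038], [0.996, 0.089, -0.002], [-0.0017, -0.0039, -1.0]] yaw 1.659907089746699 [ 0.49  0.32  1.72 -0.    1.11  0.41]
rim [374. 277.  24.] [517. 467.  32.]
held z [ 94.9  95.4  96.5 126.9]
0.62 [298.1, 194.3, 240.5, 289.4]
((448.6896057128906, 373.5409240722656), (146.8606414794922, 182.03370666503906), 5.433339595794678)
```

View pics/w13.png

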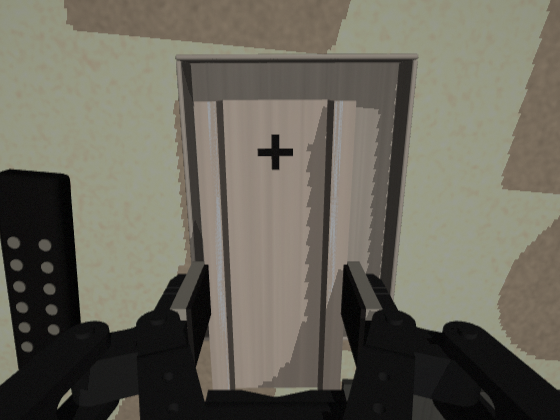

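The view shows the odd channel held over the box, about 11 mm left of its centre. The remote is clear at the left. I'll correct and lower it.

Call:
{"op": "move_arm", "data": {
  "series": [
    [[0.4, 3, 6, 0, 0], [0.4, 3, 11, 0, 0], [0.4, 3, 11, 20, 0], [0.4, 3, 11, 45, 0], [0.4, 3, 11, 65, 0], [0.4, 3, 11, 80, 0], [0.4, 3, 11, 86, 0], [0.4, 3, 11, 88, 0], [0.4, 3, 11, 88, 0], [0.4, 3, 11, 88, 0]]
  ]
}}

```text
time_s: 37.92
eef_pos: [0.4487, 0.3739, 0.0162]
eef_rot: [0.0, 0.675, 0.738, 0.001]
wrist_force: [-0.2, -0.0, -2.5]
opening: 0.613
grasp_force: 63.6
```

Call:
{"op": "move_arm", "data": {
  "series": [
    [[0.7, 0, 0, 0, 0], [0.75, 0, 0, 0, 0], [0.75, 0, 0, 0, 0], [0.75, 0, 0, -10, 0], [0.75, 0, 0, -40, 0], [0.75, 0, 0, -80, 0], [0.9, 0, 0, -120, 0], [1, 0, 0, -140, 0], [1, 0, 0, -140, 0], [1, 0, 0, -140, 0]]
  ]
}}

```text
time_s: 38.75
eef_pos: [0.4485, 0.3739, 0.1575]
eef_rot: [0.001, 0.675, 0.738, 0.002]
wrist_force: [-0.8, -0.3, -0.7]
opening: 1.002
grasp_force: 0.0
```

Run:
```python
from h import *
p,A=axes(); print(p,ctrl.get_obs()["wrist_force"].round(1))
fit("tray_odd","wrist",(.445,.373))
for n,w in(("tray_mid",(.437,.064)),("tray_long",(.437,.064)),("tray_odd",(.445,.373))): fit(n,"scene",w)
a,d=camera("scene"); cv2.imwrite("pics/s9.png",cv2.resize(a[130:290,230:440],(788,600),interpolation=cv2.INTER_CUBIC))
```

```text
[0.44851429 0.37393915 0.15747879] [-0.8 -0.3 -0.7]
tray_odd 0.75 lips ctr 447.6 376.0 size 133.3 53.7 yaw 1.6616 ztop 23.3 floorz 4.8
tray_mid 0.76 lips ctr 438.1 59.0 size 131.1 48.0 yaw 1.5661 ztop 28.0 floorz 9.4
tray_long none near
tray_odd 0.87 lips ctr 452.5 366.5 size 113.1 52.6 yaw 1.683 ztop 25.3 floorz 5.0
```

View pics/s9.png

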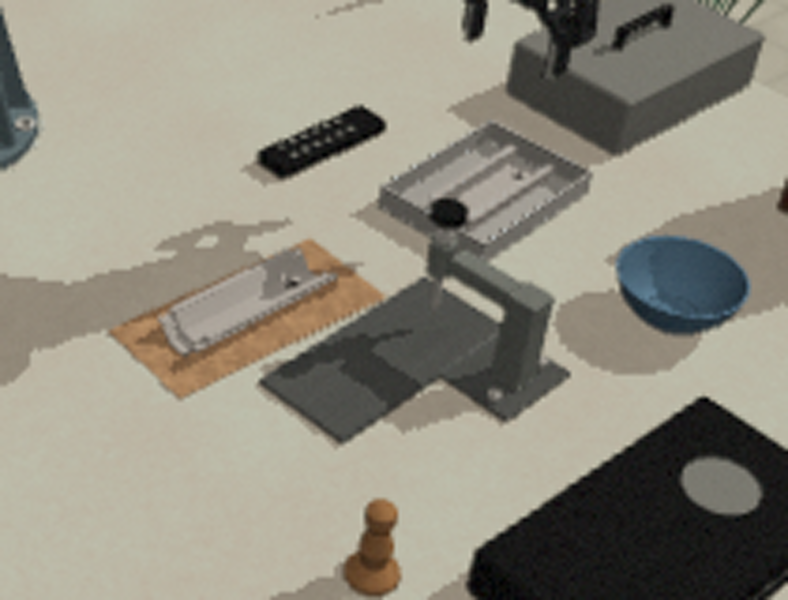

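The final view shows the nested stack centred on the mat at (250,300), the odd channel flat in the box at (490,185), and the bystanders in place. I'll hand it in.

```bash
python3 -c "
from h import *
print(order.hand_in())"
```

```text
the job is handed in; nothing more can be done
None
```

I handed the job in (the hand-in returned no verdict): the long and middle channels are punched and nested on the mat, the upright-sided one lies unpunched in the steel box, and no short channel was present.

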